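Load the deburring barrel with the drilled clamp blocks

ROBOT

A 6-joint arm with a two-finger parallel gripper is mounted at the origin on the work surface. World frame = base frame: x ahead of the robot, y to its left, z up, the work surface at z = 0. Lengths are in mm, angles in degrees, forces in N, time in s.
With the tool pointing down it reaches from about 225 to 875 mm from the base axis. Payload 3.4 kg.
Tool frame: the origin (TCP) lies midway between the tips of the shut fingers; the grasp point (between the pads) lies 19 mm behind it; z points along the fingers, y is the line along which they close (so a half turn about z gives the same grasp; the last joint's range is limited). The gripper opens to 85 mm and grips with 20 to 120 N. Pads are 22 mm wide; open, the fingers measure 114 mm over their backs; the gripper's body (76 mm by 85 mm) begins 54 mm behind the grasp point. The pads swing forward as they close: fully open they stand 13 mm farther back than shut.
Start: joints at [-6.933, 15.808, 86.224, -0, 77.962, -6.933], TCP at [575.033, -0.009, 231.328] pointing down, gripper open.
Joint ranges: [-165.64, 165.64], [-43.16, 119.46], [12.63, 154.43], [-67.54, 247.53], [6.08, 155.33], [-154.97, 154.97]. Speed limits (degrees/s): [147.25, 147.25, 180, 180, 180, 180].

INTERFACE

Orientations are given as [roll, pitch, yaw] about the fixed x, y, z axes, in that order (R = Rz(yaw) Ry(pitch) Rx(roll)).
In Python, from bench import env gives the robot as it stands.
- The arm moves only by the tool carry_out, never from a script. Its argument "moves" is a list of rows, each an object of numbers: "x", "y", "z": the shift along the tool's x, y, z in mm; "yaw": the turn about the tool's z in rad; "claw": the opening in per cent of the stroke, from 0 (shut) to 100 (fully open). In form: [{"x": .., "y": .., "z": .., "yaw": .., "claw": ..}, ...]. A call has 1 to 12 rows; each row shifts and turns the commanded pose from where the row before left it, along the tool's axes as they then stand; what a row does not reach is not made up. A row lasts 1/8 s, in which the tool goes at most 62.5 mm and 10.7 degrees, less where a joint would pass 70% of its speed; a pose out of reach is approached as far as the arm can. A call is refused whole if a number of a shift passes 62.5 or a number of a turn 0.188, either way. A call with a gripper value outside its range is refused whole. The fingers move at their own pace and stop on an object; "squeeze" is the grip in N (left out, the last holds). Time passes only in rows, so rows that do not move let the fingers close. It gives the time, the measured TCP pose, the force, the opening and the grip force at its end, in the units of the state.
- env.sense(): the state, without advancing time (a new reading comes with each control period).
- env.camera(name): name is "scene" or "side" or "wrist"; returns (picture, depth): 420x560x3 uint8, red, green, blue; 420x560 float32, mm along the optical axis (not along the pixel's ray), 0 where there is no reading.
- env.get_calibration(name): a dict with "K" (3x3 intrinsics, pixels), "rvec" (rotation vector, rad) and "tvec" (3), from world to camera coordinates, as OpenCV has them. Camera axes: x right, y down, z forward; pixel columns grow to the right and rows downward; lengths in mm; the calibration is good to about 2 mm. A picture is of the moment at which its call begins: read the wrist's pose just before it. get_calibration takes no time and is no camera call; for the wrist camera it gives the pose at the moment of the call.
- env.close_job(): hands the job in; it is judged then, once.
Trained networks look in the newest picture that a camera, given by its name, has taken for a name from the list of things; names that differ only in an ending like _2 or _b are one class to them, and where a whole thing is asked for, a point or a joint stands for the part that bears it (a point fixed in the world has none). Each returns a list of dicts, best first, with "p" (0 to 1); they miss things now and then, are a little off and sometimes report something else, mostly with a low value. They report only what shows in the picture. A call takes as long as a camera call. They do not tell look-alikes from the thing itself.
- env.search_frame(camera, thing): "extent" ([centre column, centre row, width, height] in pixels, round what is visible of it).
- env.place_of(camera, thing): "uv" ([column, row] in pixels: a listed point, or the origin of a listed thing).
The state is a dict: "time": time; "q": joint angles; "joint_vel": joint speeds; "tau": joint torques, N m; "eef_pos": TCP position; "ee_rot": TCP orientation; "contact_force": force on the tool from outside, world axes, zero at the start; "wrist_torque": the same for the moment, N m; "width": finger opening in mm; "grasp_force": force on a finger pad.
Only numpy, scipy, OpenCV 4.12 (cv2) and the standard library are available. Lean on these libraries where they do the work, as an engineer would, in place of code of your own. Each camera call takes 0.05 s, during which the arm holds its last target. There are 200 camera calls.

TASK

Get the deburring barrel ready to run: turn it by the rim of its plain round handwheel until the closed filling port is on top, then pull up the sprung pin, swing the cover a quarter turn clear of the port and let the pin snap down into its other hole. Put every drilled clamp block lying on the bench into the barrel through the port, then pull the pin again, swing the cover back over the port and let the pin lock it shut. Leave the barrel with the port on top, and leave the V-block, collar, gauge plate and the other bench things where they are.

Things in the scene. Friction and masses are not known exactly. Their poses are not given: they have to be found in the camera images.
- stand: Fixed green stand of the tumbling barrel, base 180 (x) by 360 (y) mm, 12 thick, with an upright at each end to z 162 mm. Origin on the bench under the barrel; the barrel's level axle runs along the stand's y axis, 150 mm above the bench. The stand's x axis points roughly away from the robot.
- axle (a point): Point on the axle at the barrel's middle, 150 mm above the stand's origin, axes as the stand's (they do not turn with the barrel). The hollow hexagonal barrel reaches from y -110 to +110 mm and its flats are 78 mm from the axle (inside 73); a round end plate of 94 mm radius closes its -y end.
- barrel (a joint): Turn of the barrel about the stand's +y axis, rad, without stops; 0 (and every multiple of 2 pi) = filling port straight up; growing = the top moves towards the stand's +x. It turns with light drag (0.2 N m) and stays where it is left; it starts with the port down or to the side.
- wheel (a point): Centre of the smooth aluminium handwheel on the barrel's +y end, on the axle 136 mm from axle in +y: a plain disc of 130 mm radius, 12 mm thick along y, which turns with the barrel. Its rim stands free: 20 mm of clear space on the barrel side beyond the end plate (91 mm radius), uprights only below 162 mm height on the other side. Pinch the disc's two faces at the top of the rim, move along the rim, let go, go back and repeat.
- port (a point): Centre of the filling port's mouth, in one flat of the barrel, 78 mm from the axle and 42.5 mm from axle in +y. Opening 85 mm (along y) by 74 mm. Its z axis points straight out of the port, y along the axle; on top when z points up.
- cover (a joint): Turn of the flat aluminium cover (4 mm thick, 84 wide, 9 mm above the flat, top 91 mm from the axle) about a pivot square to the port's flat, at y -45 mm from axle (87.5 mm in -y of the port's centre). 0 = over the port, 1.571 = a quarter turn, clear of the port; growing = clockwise seen from outside (above). Stops at both ends; turns easily once the pin is out.
- pin (a joint): How far the sprung index pin is pulled out of its hole, m: 0 = fully down in a hole, about 0.0075 = sitting on the plate between the holes, 0.016 = stop. It must be out by more than 0.008 to turn the cover. The spring pulls back with 3 N at 0 and 6 N at 0.012. Holes at cover = 0 and 1.571 rad only.
- knob (a point): Middle of the grip of the pin's round black knob, 120 mm from the axle when the pin is down: 20 mm diameter, from 13 mm below to 11 mm above this point, then a 26 mm diameter cap 6 mm thick. It is on the cover's short tail, 45 mm from the cover's pivot: seen from above with the port on top, straight to -y of the pivot when closed and straight to -x of the pivot when open. It pulls out along the port's z axis.
- block0_mid (a point): Centre of a drilled aluminium clamp block, 66 (x) by 26 (y) by 22 (z) mm, 0.1 kg, with two 12 mm holes showing dark on top; flat on the bench. Some of the five are absent. Goes into the barrel.
- block1_mid (a point): Centre of a drilled aluminium clamp block, 66 (x) by 26 (y) by 22 (z) mm, 0.1 kg, with two 12 mm holes showing dark on top; flat on the bench. Some of the five are absent. Goes into the barrel.
- block2_mid (a point): Centre of a drilled aluminium clamp block, 66 (x) by 26 (y) by 22 (z) mm, 0.1 kg, with two 12 mm holes showing dark on top; flat on the bench. Some of the five are absent. Goes into the barrel.
- block3_mid (a point): Centre of a drilled aluminium clamp block, 66 (x) by 26 (y) by 22 (z) mm, 0.1 kg, with two 12 mm holes showing dark on top; flat on the bench. Some of the five are absent. Goes into the barrel.
- block4_mid (a point): Centre of a drilled aluminium clamp block, 66 (x) by 26 (y) by 22 (z) mm, 0.1 kg, with two 12 mm holes showing dark on top; flat on the bench. Some of the five are absent. Goes into the barrel.
- vblock: Cast-iron V-block 70 by 44 mm, 40 high, stands among the blocks; origin under its middle. Leave it.
- collar: Knurled round aluminium stop collar, 60 mm diameter, 24 high; origin under its middle. Leave it.
- gauge: Steel drill gauge plate with a row of holes, 130 by 50 by 6 mm; origin under its middle. Leave it.
- case: Yellow safety glasses case 165 by 70 by 50 mm; origin under its middle. Leave it.
- key: T-shaped chuck key, 100 mm bar; leave it.
- oil: Steel can, 60 mm diameter, 150 high; leave it.
- brush: Bench brush; leave it.
There are look-alikes about, which are no part of the job. What is shaped like the part that bears block4_mid but yellow is not meant.

How it is judged (in metres and radians):
On the way, in this order (a step that is already met when the one before it is completed fails the run):
1. the barrel is turned until the closed filling port is on top (within about 10 degrees) (angle between port's own z axis and vertical below 0.18 rad and velocity of joint barrel between -0.1 and 0.1 rad/s and value of joint cover below 0.1 rad and value of joint pin below 0.003 m), for 0.3 s.
2. the cover is swung a quarter turn off the port and the pin is down in its second hole, port still on top (value of joint cover above 1.47 rad and value of joint pin below 0.003 m and angle between port's own z axis and vertical below 0.3 rad), for 0.3 s.
3. every clamp block is inside the barrel (x of block0_mid in the frame of axle between -0.09 and 0.09 m and y of block0_mid in the frame of axle between -0.106 and 0.106 m and z of block0_mid in the frame of axle between -0.078 and 0.078 m and x of block1_mid in the frame of axle between -0.09 and 0.09 m and y of block1_mid in the frame of axle between -0.106 and 0.106 m and z of block1_mid in the frame of axle between -0.078 and 0.078 m and x of block2_mid in the frame of axle between -0.09 and 0.09 m and y of block2_mid in the frame of axle between -0.106 and 0.106 m and z of block2_mid in the frame of axle between -0.078 and 0.078 m and x of block3_mid in the frame of axle between -0.09 and 0.09 m and y of block3_mid in the frame of axle between -0.106 and 0.106 m and z of block3_mid in the frame of axle between -0.078 and 0.078 m and x of block4_mid in the frame of axle between -0.09 and 0.09 m and y of block4_mid in the frame of axle between -0.106 and 0.106 m and z of block4_mid in the frame of axle between -0.078 and 0.078 m), for 0.2 s.
4. the cover is back over the port with the pin down in its first hole (value of joint cover below 0.1 rad and value of joint pin below 0.003 m), for 0.3 s.
At the end, for the whole second after the job is handed in: Port on top within 0.3 rad (17 degrees), barrel at rest, cover over the port (joint under 0.1 rad) with the pin fully down (under 3 mm), and every clamp block present inside the barrel (all of step 3 and all of step 4 and angle between port's own z axis and vertical below 0.3 rad and velocity of joint barrel between -0.1 and 0.1 rad/s); the robot touches nothing.
It fails at once if a bystander (V-block, collar, gauge plate, case, key, can, brush) is moved by more than 5 cm (distance of any of vblock, collar, gauge, case, key, oil, brush from where it was at the start of the episode above 0.05 m).
Of block0, block1, block2, block3, block4 only 3 to 5 are there at a start; the rules pass over those that are not, and their reading is None.
At some moment in a run one of block0, block1, block2, block3, block4 may be knocked a few centimetres aside while the robot is not near it.
Once in a run the grip may slacken for a moment while it holds something.
It also fails if it takes over 210 s, if anything falls off the work surface, if the arm or the gripper's body presses on something with over 40 N, if the wrist force passes 120 N, or if a joint passes its speed limit or range.

## Working session

There is one attempt and no reset: what is moved stays moved. The work goes in short steps, Python scripts to look and compute and a tool call to move; the robot and the scene stay as the last step left them, time stands still between calls to the robot, and variables do not carry over. Pictures are saved under pics/ and viewed, at most 14 in all, crops included, and the job is handed in when it is done.

Besides the shell and the picture viewer there is one more tool, called as a command line: name --argument value ..., lists and objects as JSON in quotes. carry_out: Moves the arm, as the interface text tells. Its arguments: {"type":"object","properties":{"moves":{"type":"array","items":{"type":"object","properties":{"x":{"type":"number"},"y":{"type":"number"},"z":{"type":"number"},"yaw":{"type":"number"},"claw":{"type":"number"}}}},"squeeze":{"type":"number"}},"required":["moves"]}

```bash
mkdir -p pics; ls; cat > h.py <<'E'
import numpy as np, cv2
from bench import env
def shot(cam,fn=None):
    im,d=env.camera(cam)
    if fn: cv2.imwrite('pics/'+fn,im[:,:,::-1])
    return im,d
def cal(cam):
    c=env.get_calibration(cam);R=cv2.Rodrigues(np.array(c['rvec'],float))[0]
    return np.array(c['K'],float),R,np.array(c['tvec'],float).ravel()
def world(cam,uv,depth=None,z=None):
    K,R,t=cal(cam);r=np.linalg.inv(K)@np.array([uv[0],uv[1],1.]);o=-R.T@t;d=R.T@r
    return o+d*(depth if depth is not None else (z-o[2])/d[2])
def cloud(cam,D):
    K,R,t=cal(cam);v,u=np.mgrid[:D.shape[0],:D.shape[1]]
    r=np.linalg.inv(K)@np.stack([u.ravel(),v.ravel(),np.ones(u.size)])
    P=(R.T@(r*D.ravel()-t[:,None])).T.reshape(D.shape+(3,));P[D==0]=np.nan
    return P
def dep(D,uv):
    u,v=map(int,np.round(uv));w=D[max(v-2,0):v+3,max(u-2,0):u+3];w=w[w>0]
    return float(np.median(w)) if w.size else None
E
python3 - <<'E'
from h import *
D={}
for c in('scene','side'):
    im,D[c]=shot(c,c+'1.png'); 
    for n in ['axle','wheel','port','knob','block0_mid','vblock','collar','gauge','case','oil','key','brush']:
        for r in env.place_of(c,n)[:7]:
            if r['p']<.3: continue
            d=dep(D[c],r['uv']); print(c,n,round(r['p'],2),np.round(r['uv']),None if d is None else np.round(world(c,r['uv'],d)))
E
```

```text
pics
scene wheel 0.45 [326. 188.] [580.  85. 113.]
scene port 0.9 [360. 162.] [592. 192. 146.]
scene knob 0.61 [326. 185.] [577.  84. 124.]
scene knob 0.47 [344. 199.] [624. 106.  93.]
scene block0_mid 0.85 [253. 287.] [ 644. -211.   24.]
scene block0_mid 0.55 [360. 156.] [584. 199. 160.]
scene vblock 0.73 [177. 262.] [ 478. -317.   39.]
scene collar 0.7 [236. 333.] [ 709. -307.   18.]
scene collar 0.61 [236. 222.] [ 460. -128.   25.]
scene gauge 0.61 [254. 287.] [ 647. -208.   25.]
scene gauge 0.59 [130. 255.] [ 357. -395.    8.]
scene case 0.81 [164. 352.] [ 658. -452.   52.]
scene case 0.44 [205. 242.] [ 458. -227.   21.]
scene case 0.35 [173. 260.] [ 457. -319.   28.]
scene oil 0.91 [355. 276.] [785.  -9.  36.]
scene key 0.65 [234. 331.] [ 702. -308.   18.]
scene brush 0.76 [402. 238.] [774. 189.   2.]
side axle 0.62 [197. 319.] [751. 215.  21.]
side wheel 0.84 [304. 329.] [467. 337. 181.]
side wheel 0.49 [361. 200.] [ 341. -400.    4.]
side port 0.81 [268. 310.] [542. 332. 224.]
side knob 0.46 [255. 277.] [616. 118.  97.]
side block0_mid 0.54 [271. 226.] [ 627. -188.   21.]
side vblock 0.95 [331. 212.] [ 441. -282.   30.]
side collar 0.59 [324. 250.] [444. 114. 208.]
side case 0.66 [284. 185.] [555.  16. 321.]
side case 0.31 [324. 226.] [ 459. -213.   23.]
side oil 0.9 [214. 271.] [753.  41.  22.]
side key 0.79 [255. 208.] [ 701. -297.    5.]
side brush 0.8 [198. 318.] [750. 212.  21.]
```

View pics/scene1.png

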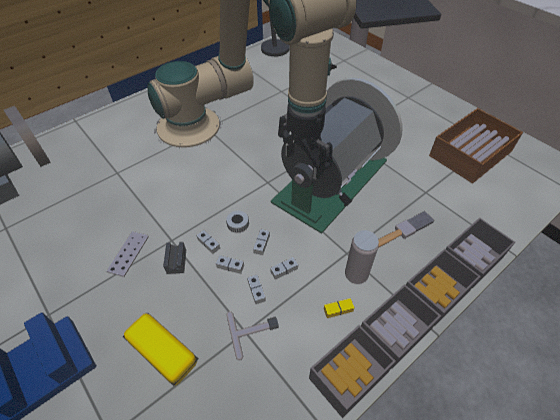

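View pics/side1.png

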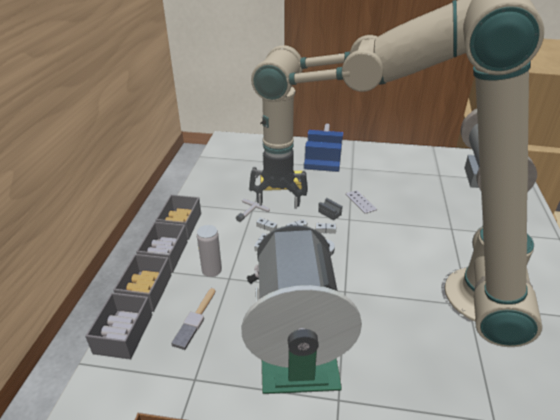

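The scene picture shows five clamp blocks at about (208,242), (262,240), (230,264), (284,268) and (256,289). The yellow look-alike is at (339,308), and the black knob is low on the +x side of the barrel at (345,199). The side picture shows the wheel face at (302,325) and the knob at (253,278).

```bash
cat > m1.py <<'E'
from h import *
im,D=shot('side');P=cloud('side',D)
v,u=np.mgrid[:420,:560]
# wheel face: pixels in ellipse area
m=((u-302)**2/52**2+(v-325)**2/36**2<1)&~((abs(u-302)<18)&(v>318))&np.isfinite(P[...,0])
Q=P[m]
best=None;rng=np.random.default_rng(0)
for _ in range(500):
    a=Q[rng.choice(len(Q),3,False)];n=np.cross(a[1]-a[0],a[2]-a[0]);n/=np.linalg.norm(n)+1e-9
    k=abs((Q-a[0])@n)<3
    if best is None or k.sum()>best.sum(): best=k
c=Q[best].mean(0);n=np.linalg.svd(Q[best]-c,full_matrices=False)[2][2];n*=np.sign(n[1])
print('plane',c,n,best.sum(),len(Q))
# all plane inliers in wider window -> minimal enclosing circle
w=np.isfinite(P[...,0])&(abs((P-c)@n)<5)&(u>220)&(u<380)&(v>250)&(v<375)&(P[...,2]>25)
e1=np.cross([0,0,1.],n);e1/=np.linalg.norm(e1);e2=np.cross(n,e1)
W=P[w]-c;pts=np.stack([W@e1,W@e2],1).astype(np.float32)
hull=cv2.convexHull(pts)[:,0];
A=np.c_[2*hull,np.ones(len(hull))];s=np.linalg.lstsq(A,(hull**2).sum(1),rcond=None)[0]
print('circ',s[:2],np.sqrt(s[2]+s[:2]@s[:2]),'centre',c+e1*s[0]+e2*s[1])
(x,y),r=cv2.minEnclosingCircle(pts);print('mec',c+e1*x+e2*y,r)
im,D=shot('scene');P=cloud('scene',D)
g=(im[...,1].astype(int)>im[...,0]+25)&(im[...,1]>im[...,2]+8)&(P[...,2]<25)&(P[...,2]>3)&(u>250)&(u<410)&(v>140)
G=P[g];print('green',g.sum(),cv2.minAreaRect(G[:,:2].astype(np.float32)))
# blocks
roi=(u>190)&(u<310)&(v>200)&(v<310)&(P[...,2]>14)&(P[...,2]<45)
roi=cv2.morphologyEx(roi.astype(np.uint8),cv2.MORPH_CLOSE,np.ones((2,2)))
nn,l,st,_=cv2.connectedComponentsWithStats(roi)
for i in range(1,nn):
    if st[i,4]>40:
        q=P[(l==i)&np.isfinite(P[...,0])];print(st[i],np.round(q.mean(0)),np.round(cv2.minAreaRect(q[:,:2].astype(np.float32))[0]),cv2.minAreaRect(q[:,:2].astype(np.float32))[1:])
E
python3 m1.py; python3 - <<'E'
from h import *
s=env.sense();print(s)
E
```

```text
plane [472.52526918 317.96226882 184.618132  ] [-2.02527272e-01  9.79276300e-01 -7.94694667e-04] 4359 4394
circ [ -0.83640536 -32.59452792] 129.9018569584835 centre [473.34958739 318.10629787 152.02361437]
mec [473.5526646 318.1479338 151.5761655] 131.42962646484375
green 1717 ((501.73565673828125, 189.3498077392578), (178.3182830810547, 355.2337341308594), 11.828499794006348)
[274 202  37  22 302] [533.  31.  22.] [522.  25.] ((125.66864776611328, 29.46168327331543), 15.749894142150879)
[227 211  23  20 355] [ 458. -120.   23.] [ 454. -118.] ((58.307342529296875, 59.954429626464844), 52.462764739990234)
[198 231  23  21 243] [ 462. -218.   22.] [ 458. -214.] ((63.705413818359375, 32.802345275878906), 4.900996208190918)
[254 230  17  24 238] [ 552. -110.   20.] [ 545. -105.] ((23.157161712646484, 79.56965637207031), 34.30136489868164)
[217 256  28  16 282] [ 554. -214.   21.] [ 549. -211.] ((64.14965057373047, 34.42064666748047), 38.38285446166992)
[271 258  28  20 289] [ 650. -116.   20.] [ 649. -111.] ((76.09369659423828, 27.72992706298828), 83.33367919921875)
[248 275  19  28 293] [ 653. -205.   21.] [ 645. -201.] ((29.61286163330078, 74.79278564453125), 69.47196960449219)
{'time': 1.4, 'q': array([-6.93322711e+00,  1.58099418e+01,  8.62261842e+01, -1.32462090e-03,
        7.79620566e+01, -6.93250666e+00]), 'joint_vel': array([ 0.04031523,  0.11042368,  0.10008984,  0.02696192,  0.04023728,
       -0.00076016]), 'tau': array([ 3.16777223e-04, -4.16655099e+01, -2.46091318e+01, -1.28208180e-04,
        4.36015252e-04, -1.94277499e-05]), 'eef_pos': array([ 5.75021465e+02, -2.06949793e-02,  2.31295422e+02]), 'ee_rot': array([1.79998352e+02, 1.50538958e-03, 8.99995558e+01]), 'contact_force': array([0.23603432, 0.42086244, 0.57524695]), 'wrist_torque': array([-0.00690729, -0.06797952,  0.01880152]), 'grasp_force': 0.0, 'width': 85.59130532811106}
```

carry_out --moves '[{"z": -10,"yaw": -0.1777,"claw": 40},{"z": -10,"yaw": -0.1777},{"z": -10,"yaw": -0.1777},{"z": -10,"yaw": -0.1777},{"z": -10,"yaw": -0.1777},{"z": -10,"yaw": -0.1777},{"z": -10,"yaw": -0.1777},{"z": -10,"yaw": -0.1777},{"z": -10,"yaw": -0.1777},{"z": -10,"yaw": -0.1777},{},{}]' --squeeze 40

```text
validation failed for argument at $.mo...
```

```bash
cat >> h.py <<'E'
A0=np.array([502.1,179.1,150.]);XP=np.array([.979,.2035,0]);YP=np.array([-.2035,.979,0])
def stand(p): d=np.asarray(p)-A0; return np.array([d@XP,d@YP,d[2]])
def wpt(s): return A0+s[0]*XP+s[1]*YP+np.array([0,0,s[2]])
def pose():
    s=env.sense();r=np.radians(s['ee_rot']);R=cv2.Rodrigues(np.array([0,0,r[2]]))[0]@cv2.Rodrigues(np.array([0,r[1],0]))[0]@cv2.Rodrigues(np.array([r[0],0,0]))[0]
    return s,np.array(s['eef_pos']),R
def go(p):
    "tool-frame shift from the present TCP to world p (TCP)"
    s,e,R=pose();return np.round(R.T@(np.asarray(p)-e),1)
E
python3 - <<'E'
from h import *
s,e,R=pose();print(s['time'],e,s['ee_rot'],s['width'])
print(go([539.2,325.6,330]))
E
```

```text
1.4 [ 5.75021465e+02 -2.06949793e-02  2.31295422e+02] [1.79998352e+02 1.50538958e-03 8.99995558e+01] 85.59130532811106
[325.6 -35.8 -98.7]
```

carry_out --moves '[{"x": 0,"y": 0,"z": -10,"yaw": -0.178,"claw": 40},{"x": 0,"y": 0,"z": -10,"yaw": -0.178,"claw": 40},{"x": 0,"y": 0,"z": -10,"yaw": -0.178,"claw": 40},{"x": 0,"y": 0,"z": -10,"yaw": -0.178,"claw": 40},{"x": 0,"y": 0,"z": -10,"yaw": -0.178,"claw": 40},{"x": 0,"y": 0,"z": -10,"yaw": -0.178,"claw": 40},{"x": 0,"y": 0,"z": -10,"yaw": -0.178,"claw": 40},{"x": 0,"y": 0,"z": -10,"yaw": -0.178,"claw": 40},{"x": 0,"y": 0,"z": -10,"yaw": -0.178,"claw": 40},{"x": 0,"y": 0,"z": -10,"yaw": -0.178,"claw": 40}]' --squeeze 40

```text
time: 2.65
eef_pos: [575.0, 0.0, 331.6]
ee_rot: [-180.0, 0.0, -167.7]
contact_force: [0.6, -0.1, -0.6]
width: 34.2
grasp_force: 0.0
```

carry_out --moves '[{"x": -5,"y": 54,"z": 0,"yaw": 0,"claw": 40},{"x": -5,"y": 54,"z": 0,"yaw": 0,"claw": 40},{"x": -5,"y": 54,"z": 0,"yaw": 0,"claw": 40},{"x": -5,"y": 54,"z": 0,"yaw": 0,"claw": 40},{"x": -5,"y": 54,"z": 0,"yaw": 0,"claw": 40},{"x": -5,"y": 56,"z": 0,"yaw": 0,"claw": 40},{"x": 0,"y": 0,"z": 0,"yaw": 0,"claw": 40},{"x": 0,"y": 0,"z": 0,"yaw": 0,"claw": 40}]'

```text
time: 3.65
eef_pos: [536.6, 324.8, 331.1]
ee_rot: [-179.9, -0.0, -168.0]
contact_force: [0.3, 0.2, 0.6]
width: 34.0
grasp_force: 0.0
```

```bash
python3 - <<'E'
from h import *
im,D=shot('wrist','w1.png');s,e,R=pose();print(e,stand(e))
P=cloud('wrist',D);S=(P-A0)@np.stack([XP,YP,[0,0,1]]).T
k=(S[...,2]>80)&np.isfinite(S[...,2])&(S[...,2]<140)&(abs(S[...,0])<130)
print(np.percentile(S[k][:,1],[1,10,50,90,99]),k.sum())
h=np.histogram(S[k][:,1],bins=np.arange(-150,170,10));print(h[0])
E
```

```text
[536.82007206 324.17902576 331.25022324] [ 63.51453229 134.96683156 181.25022324]
[-30.91764208   7.27896501 130.85694058 139.86454886 141.98481868] 11376
[   0    0    0    0    0    0    0    0    0    0    1  136  274  282
  256  265  270  273  280  293  264  269  255  306  277 1453  250    0
 4887 1085    0]
```

View pics/w1.png

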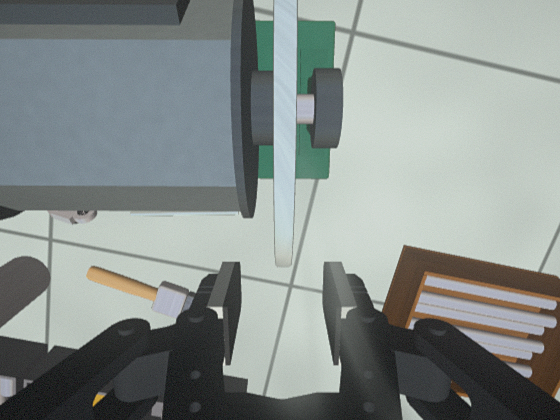

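The wrist picture shows the wheel edge-on at column 285, centred between the fingers, with the rim's +x' end at row 265.

carry_out --moves '[{"x": -2,"y": 1,"z": 35,"yaw": 0,"claw": 40},{"x": 0,"y": 0,"z": 35,"yaw": 0,"claw": 40},{"x": 0,"y": 0,"z": 35,"yaw": 0,"claw": 40},{"x": 0,"y": 0,"z": 0,"yaw": 0,"claw": 40},{"x": 0,"y": 0,"z": 0,"yaw": 0,"claw": 0},{"x": 0,"y": 0,"z": 0,"yaw": 0,"claw": 0},{"x": 0,"y": 0,"z": 0,"yaw": 0,"claw": 0},{"x": 0,"y": 0,"z": 0,"yaw": 0,"claw": 0}]' --squeeze 40

```text
time: 4.7
eef_pos: [539.6, 326.6, 228.3]
ee_rot: [-180.0, 0.2, -168.0]
contact_force: [1.6, -0.9, 6.2]
width: 11.4
grasp_force: 43.3
```

```bash
python3 - <<'E'
from h import *
s,e,R=pose();c=stand(e);g=c+[0,0,19];print(s['time'],c,s['width'],s['grasp_force'])
r=np.hypot(g[0],g[2]);f=np.degrees(np.arctan2(g[0],g[2]));print(r,f)
p=[(r*np.sin(np.radians(a)),r*np.cos(np.radians(a))) for a in np.linspace(f,-f-6,12)]
for a,b in zip(p,p[1:]): print(np.round([-(b[0]-a[0]),-(b[1]-a[1])],1))
E
```

```text
4.7 [ 66.77572398 136.75396794  78.3398404 ] 11.379545364710381 43.29600155353546
118.04254250822945 34.4503600256733
[12.  -7.2]
[12.8 -5.8]
[13.4 -4.2]
[13.8 -2.6]
[14.  -0.9]
[14.   0.7]
[13.8  2.4]
[13.4  4. ]
[12.9  5.6]
[12.1  7.1]
[11.2  8.4]
```

carry_out --moves '[{"x": 12,"y": 0,"z": -7.2,"yaw": 0,"claw": 0},{"x": 12.8,"y": 0,"z": -5.8,"yaw": 0,"claw": 0},{"x": 13.4,"y": 0,"z": -4.2,"yaw": 0,"claw": 0},{"x": 13.8,"y": 0,"z": -2.6,"yaw": 0,"claw": 0},{"x": 14,"y": 0,"z": -0.9,"yaw": 0,"claw": 0},{"x": 14,"y": 0,"z": 0.7,"yaw": 0,"claw": 0},{"x": 13.8,"y": 0,"z": 2.4,"yaw": 0,"claw": 0},{"x": 13.4,"y": 0,"z": 4,"yaw": 0,"claw": 0},{"x": 12.9,"y": 0,"z": 5.6,"yaw": 0,"claw": 0},{"x": 12.1,"y": 0,"z": 7.1,"yaw": 0,"claw": 0},{"x": 11.2,"y": 0,"z": 8.4,"yaw": 0,"claw": 0},{"x": 0,"y": 0,"z": 0,"yaw": 0,"claw": 0}]'

```text
time: 6.2
eef_pos: [397.0, 296.9, 218.2]
ee_rot: [180.0, -0.1, -168.0]
contact_force: [1.9, 1.9, 0.6]
width: 11.1
grasp_force: 42.6
```

```bash
cat > ang.py <<'E'
from h import *
def knob(cam='scene',fn=None):
    im,D=shot(cam,fn);P=cloud(cam,D);S=(P-A0)@np.stack([XP,YP,[0,0,1]]).T
    r=np.hypot(S[...,0],S[...,2])
    k=(im.max(-1)<70)&(r>100)&(r<142)&(S[...,1]<-65)&(S[...,1]>-120)&np.isfinite(r)&(S[...,2]>-110)
    q=S[k];print(cam,k.sum(),np.median(q,0) if len(q) else None)
    if len(q): print('ang',np.degrees(np.arctan2(np.median(q[:,0]),np.median(q[:,2]))))
if __name__=='__main__':
    s,e,R=pose();print(stand(e),s['width'],s['grasp_force'])
    knob('scene');knob('side','s2.png')
E
python3 ang.py
```

```text
[-78.89126465 136.7116358   68.24355512] 11.115719457433961 42.560757994651794
scene 130 [ 98.28398677 -95.25083787  85.66013074]
ang 48.92598214725156
side 72 [ 93.56858002 -81.85553501  86.21582023]
ang 47.3419576871776
```

View pics/s2.png

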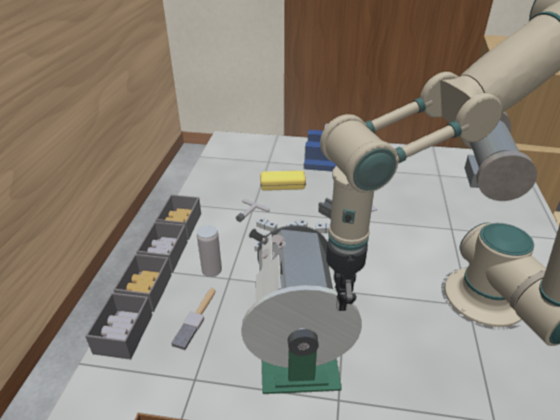

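The side picture shows the knob turned up to (262,235), about 47° off the top on the +x side, with the gripper still on the rim.

carry_out --moves '[{"x": 0,"y": 0,"z": 0,"yaw": 0,"claw": 40},{"x": 0,"y": 0,"z": 0,"yaw": 0,"claw": 40},{"x": 0,"y": 0,"z": -31,"yaw": 0,"claw": 40},{"x": -31,"y": 0,"z": 0,"yaw": 0,"claw": 40},{"x": -32,"y": 0,"z": 0,"yaw": 0,"claw": 40},{"x": -32,"y": 0,"z": 0,"yaw": 0,"claw": 40},{"x": -32,"y": 0,"z": 10,"yaw": 0,"claw": 40},{"x": 0,"y": 0,"z": 0,"yaw": 0,"claw": 40},{"x": 0,"y": 0,"z": 0,"yaw": 0,"claw": 0},{"x": 0,"y": 0,"z": 0,"yaw": 0,"claw": 0},{"x": 0,"y": 0,"z": 0,"yaw": 0,"claw": 0},{"x": 0,"y": 0,"z": 0,"yaw": 0,"claw": 0}]' --squeeze 40

```text
time: 7.8
eef_pos: [521.3, 322.7, 239.8]
ee_rot: [-180.0, -0.1, -168.0]
contact_force: [-1.0, -1.9, -2.3]
width: 11.5
grasp_force: 41.1
```

```bash
python3 - <<'E'
from h import *
from ang import knob
s,e,R=pose();c=stand(e);g=c+[0,0,19];print(s['time'],c,s['width'],s['grasp_force'])
knob('scene')
r=np.hypot(g[0],g[2]);f=np.degrees(np.arctan2(g[0],g[2]));print(r,f)
p=[(r*np.sin(np.radians(a)),r*np.cos(np.radians(a))) for a in np.linspace(f,f-47,10)]
for a,b in zip(p,p[1:]): print(np.round([-(b[0]-a[0]),-(b[1]-a[1])],1))
E
```

```text
7.8 [ 48.03748529 136.71918868  89.78353769] 11.49759250724585 41.08436644077301
scene 129 [ 98.26617719 -95.64889404  85.78282949]
ang 48.88021303224234
118.917862686331 23.82566919866597
[10.1 -3.9]
[10.4 -3. ]
[10.6 -2. ]
[10.8 -1. ]
[10.8 -0.1]
[10.8  0.9]
[10.7  1.9]
[10.4  2.9]
[10.1  3.8]
```

carry_out --moves '[{"x": 10.1,"y": 0,"z": -3.9,"yaw": 0,"claw": 0},{"x": 10.4,"y": 0,"z": -3,"yaw": 0,"claw": 0},{"x": 10.6,"y": 0,"z": -2,"yaw": 0,"claw": 0},{"x": 10.8,"y": 0,"z": -1,"yaw": 0,"claw": 0},{"x": 10.8,"y": 0,"z": -0.1,"yaw": 0,"claw": 0},{"x": 10.8,"y": 0,"z": 0.9,"yaw": 0,"claw": 0},{"x": 10.7,"y": 0,"z": 1.9,"yaw": 0,"claw": 0},{"x": 10.4,"y": 0,"z": 2.9,"yaw": 0,"claw": 0},{"x": 10.1,"y": 0,"z": 3.8,"yaw": 0,"claw": 0},{"x": 0,"y": 0,"z": 0,"yaw": 0,"claw": 0},{"x": 0,"y": 0,"z": 0,"yaw": 0,"claw": 0}]'

```text
time: 9.22
eef_pos: [429.2, 303.6, 242.2]
ee_rot: [180.0, 0.1, -168.0]
contact_force: [-1.0, -1.0, 6.4]
width: 11.4
grasp_force: 41.9
```

```bash
cat > plate.py <<'E'
from h import *
def plate(cam):
    im,D=shot(cam);P=cloud(cam,D);S=(P-A0)@np.stack([XP,YP,[0,0,1]]).T
    k=(S[...,2]>82)&(S[...,2]<100)&(abs(S[...,0])<38)&(S[...,1]>-40)&(S[...,1]<75)
    q=S[k]
    if len(q)<50: print(cam,'few',len(q));return
    for _ in range(3):
        c=q.mean(0);n=np.linalg.svd(q-c,full_matrices=False)[2][2];n*=np.sign(n[2]);q=q[abs((q-c)@n)<2.5]
    print(cam,'tilt deg x,y',np.degrees(n[:2]),'centre',c,len(q),'height',c@n)
E
python3 - <<'E'
from ang import *
from plate import plate
s,e,R=pose();print(stand(e),s['time'])
knob('scene');knob('side');plate('scene');plate('side')
E
```

```text
[-46.01287029 136.72330936  92.15341358] 9.225
scene 129 [ 15.81174817 -95.26736314 132.92787043]
ang 6.783450155989771
side 84 [ 12.79480605 -81.85265231 132.54201311]
ang 5.513903463336551
scene tilt deg x,y [ 5.23476578 -0.39376262] centre [ 6.97149674 25.21727512 91.73033188] 575 height 91.8081396231609
side tilt deg x,y [4.40167757 0.03273688] centre [ 8.54400414 26.42414433 91.32404354] 689 height 91.72561794955256
```

carry_out --moves '[{"x": 4.6,"y": 0,"z": 1.8,"yaw": 0,"claw": 0},{"x": 4.6,"y": 0,"z": 2,"yaw": 0,"claw": 0},{"x": 0,"y": 0,"z": 0,"yaw": 0,"claw": 0},{"x": 0,"y": 0,"z": 0,"yaw": 0,"claw": 0},{"x": 0,"y": 0,"z": 0,"yaw": 0,"claw": 40},{"x": 0,"y": 0,"z": 0,"yaw": 0,"claw": 40},{"x": 0,"y": 0,"z": -50,"yaw": 0,"claw": 40},{"x": 0,"y": 0,"z": -50,"yaw": 0,"claw": 40},{"x": 0,"y": 0,"z": 0,"yaw": 0,"claw": 40}]'

```text
time: 10.55
eef_pos: [421.9, 302.4, 340.2]
ee_rot: [179.9, 0.4, -168.0]
contact_force: [-0.9, 0.1, 0.1]
width: 34.0
grasp_force: 0.0
```

```bash
python3 - <<'E'
from ang import *
from plate import plate
knob('scene','sc3.png');plate('scene');plate('side')
s,e,R=pose();print(stand(e),s['time'],e,s['q'])
print('over knob',go(wpt([0,-90,190])))
E
```

```text
scene 129 [  7.42698537 -95.21162352 130.67552501]
ang 3.2529244225361005
scene tilt deg x,y [2.18790411 0.18026631] centre [ 2.79542662 25.67332703 91.86588597] 644 height 91.98594898306607
side tilt deg x,y [2.24495773 0.18557355] centre [ 1.74655062 27.43980639 91.8616974 ] 933 height 91.94798121243811
[-55.73121657 136.23089202 185.08551636] 10.7 [419.80407552 301.14665106 335.08551636] [ 2.79283763e+01  8.40031083e+00  8.15671236e+01  7.96526800e-03
  9.02161255e+01 -7.40671140e+01]
over knob [ -54.7 -226.5   -4.9]
```

carry_out --moves '[{"x": -11,"y": -45,"z": 0,"yaw": 0,"claw": 70},{"x": -11,"y": -45,"z": 0,"yaw": 0,"claw": 70},{"x": -11,"y": -45,"z": 0,"yaw": 0,"claw": 70},{"x": -11,"y": -45,"z": 0,"yaw": 0,"claw": 70},{"x": -12,"y": -45,"z": 0,"yaw": 0,"claw": 70},{"x": 0,"y": 0,"z": 0,"yaw": 0.175,"claw": 70},{"x": 0,"y": 0,"z": 0,"yaw": 0.175,"claw": 70},{"x": 0,"y": 0,"z": 0,"yaw": 0.175,"claw": 70},{"x": 0,"y": 0,"z": 0,"yaw": 0.175,"claw": 70},{"x": 0,"y": 0,"z": 0,"yaw": 0.175,"claw": 70},{"x": 0,"y": 0,"z": 0,"yaw": 0.175,"claw": 70},{"x": 0,"y": 0,"z": 0,"yaw": 0.175,"claw": 70}]'

```text
time: 12.2
eef_pos: [521.1, 93.1, 334.2]
ee_rot: [-179.8, -0.1, 121.5]
contact_force: [-0.0, 1.0, 1.2]
width: 59.9
grasp_force: 0.0
```

carry_out --moves '[{"x": 0,"y": 0,"z": 0,"yaw": 0.175,"claw": 70},{"x": 0,"y": 0,"z": 0,"yaw": 0.175,"claw": 70},{"x": 0,"y": 0,"z": 0,"yaw": 0,"claw": 70},{"x": 0,"y": 0,"z": 0,"yaw": 0,"claw": 70}]'

```text
time: 12.7
eef_pos: [521.7, 93.1, 335.4]
ee_rot: [-179.9, -0.0, 101.9]
contact_force: [-0.2, -0.7, 0.3]
width: 59.7
grasp_force: 0.0
```

```bash
python3 - <<'E'
from h import *
im,D=shot('wrist','w2.png');s,e,R=pose();print(s['time'],e,stand(e),s['ee_rot'],s['q'])
P=cloud('wrist',D);S=(P-A0)@np.stack([XP,YP,[0,0,1]]).T
k=(S[...,2]>133)&(S[...,2]<142)&(abs(S[...,0])<40)&(abs(S[...,1]+90)<40)
q=S[k];print(k.sum(),np.median(q,0),q.min(0),q.max(0),'disc',cv2.minEnclosingCircle(q[:,:2].astype(np.float32)))
k=(S[...,2]>82)&(S[...,2]<100)&(abs(S[...,0])<38)&(S[...,1]>-120)&(S[...,1]<75)
q=S[k]
for _ in range(3):
  c=q.mean(0);n=np.linalg.svd(q-c,full_matrices=False)[2][2];n*=np.sign(n[2]);q=q[abs((q-c)@n)<2.5]
print(np.degrees(n[:2]),c,len(q))
E
```

```text
12.75 [521.8656378   93.06396836 335.68149102] [  1.84222697 -88.25158227 185.68149102] [-1.79903678e+02 -1.79951667e-02  1.01859086e+02] [ 2.58697494e+00  9.56730886e+00  8.00465350e+01  2.24041569e-03
  9.04841189e+01 -9.27210962e+00]
1641 [  4.28582768 -88.17187832 137.57050853] [  -7.80359612 -101.78338391  133.12154835] [ 17.3717654  -76.20399949 139.86122717] disc ((4.386682033538818, -89.0610580444336), 12.995837211608887)
[ 2.07226331 -0.08030661] [ 1.71181195 -9.31098556 91.79096133] 16632
```

View pics/w2.png

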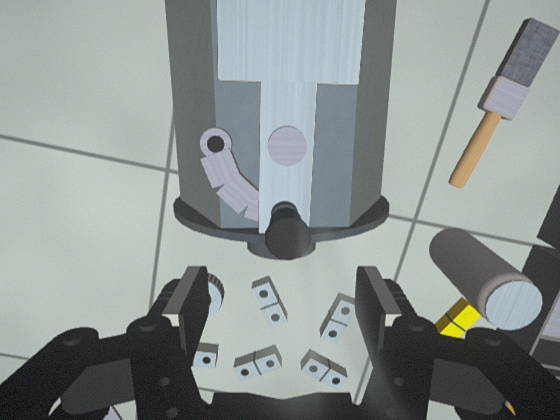

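The wrist picture shows the knob at (287,228), the pivot at (287,145) and the empty second pin hole at (216,143). The blocks lie beyond, clear of the work.

carry_out --moves '[{"x": -1,"y": 1,"z": 30,"yaw": 0,"claw": 60},{"x": 0,"y": 0,"z": 30,"yaw": 0,"claw": 60},{"x": 0,"y": 0,"z": 24,"yaw": 0,"claw": 60},{"x": 0,"y": 0,"z": 0,"yaw": 0,"claw": 60},{"x": 0,"y": 0,"z": 0,"yaw": 0,"claw": 0},{"x": 0,"y": 0,"z": 0,"yaw": 0,"claw": 0},{"x": 0,"y": 0,"z": 0,"yaw": 0,"claw": 0},{"x": 0,"y": 0,"z": 0,"yaw": 0,"claw": 0},{"x": 0,"y": 0,"z": 0,"yaw": 0,"claw": 0}]' --squeeze 50

```text
time: 13.88
eef_pos: [524.6, 92.3, 254.0]
ee_rot: [179.8, 0.0, 101.8]
contact_force: [1.3, -0.1, 6.5]
width: 23.6
grasp_force: 48.9
```

carry_out --moves '[{"x": 0,"y": 0,"z": -4,"yaw": 0,"claw": 0},{"x": 0,"y": 0,"z": -4,"yaw": 0,"claw": 0},{"x": 0,"y": 0,"z": -4,"yaw": 0,"claw": 0},{"x": 0,"y": 0,"z": 0,"yaw": 0,"claw": 0}]' --squeeze 60

```text
time: 14.38
eef_pos: [523.3, 92.2, 264.3]
ee_rot: [-180.0, 0.0, 101.7]
contact_force: [2.5, -1.0, -5.8]
width: 23.1
grasp_force: 58.9
```

```bash
python3 - <<'E'
from h import *
from plate import plate
im,D=shot('wrist','w3.png');s,e,R=pose();print(s['time'],stand(e),s['contact_force'],s['width'])
plate('scene')
im,D=shot('side');P=cloud('side',D);
S=(P-A0)@np.stack([XP,YP,[0,0,1]]).T
k=(S[...,2]>100)&(S[...,2]<165)&(abs(S[...,0])<12)&(abs(S[...,1]+89)<14)
print(k.sum(),np.percentile(S[k][:,2],[1,50,99]) if k.any() else '')
E
```

```text
14.425 [  3.11318711 -89.38104504 114.23080356] [ 2.54758763  0.149155   -5.5752461 ] 23.476905028795322
scene tilt deg x,y [ 2.36780953 -0.03730916] centre [15.05678789 26.12224141 91.53783586] 393 height 92.06484479834236
179 [100.27394509 137.98053212 162.67793366]
```

View pics/w3.png

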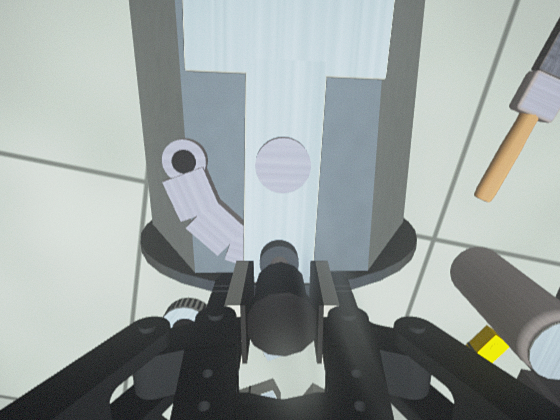

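The wrist picture shows the knob held at (280,310) between the pads, with the pin pulled out. The force reads about 5.6 N, so the pin is out roughly 10 to 11 mm.

carry_out --moves '[{"x": 0.7,"y": -7.8,"z": -0.2,"yaw": 0.1745,"claw": 0},{"x": 0.7,"y": -7.8,"z": -0.2,"yaw": 0.1745,"claw": 0},{"x": 0.7,"y": -7.8,"z": -0.2,"yaw": 0.1745,"claw": 0},{"x": 0,"y": 0,"z": 0,"yaw": 0,"claw": 0}]'

```text
time: 15.02
eef_pos: [499.8, 94.2, 265.1]
ee_rot: [-180.0, -0.0, 71.9]
contact_force: [2.4, 2.1, -5.8]
width: 23.1
grasp_force: 59.1
```

```bash
python3 - <<'E'
from h import *
from plate import plate
s,e,R=pose();print(s['time'],stand(e),'expect',3.1-22.5,-89.4+6,s['ee_rot'],s['contact_force'],s['width'])
im,D=shot('scene','sc4.png')
plate('scene');plate('side')
E
```

```text
15.025 [-19.51977096 -82.69482139 115.09070999] expect -19.4 -83.4 [-1.79985018e+02 -4.44971036e-02  7.18841265e+01] [ 2.35742093  2.1359921  -5.82767091] 23.09380368657055
scene tilt deg x,y [1.14697267 0.19622247] centre [20.06309971 12.30767239 91.397531  ] 343 height 91.82246240295883
side tilt deg x,y [0.55868711 0.38453339] centre [18.17584001 13.12405797 91.52142494] 493 height 91.78032436811411
```

carry_out --moves '[{"x": 0.7,"y": -7.8,"z": -0.1,"yaw": 0.1745,"claw": 0},{"x": 0.7,"y": -7.8,"z": -0.1,"yaw": 0.1745,"claw": 0},{"x": 0.7,"y": -7.8,"z": -0.1,"yaw": 0.1745,"claw": 0},{"x": 0.7,"y": -7.8,"z": 0,"yaw": 0.1745,"claw": 0},{"x": 0.7,"y": -7.8,"z": 0,"yaw": 0.1745,"claw": 0},{"x": 0.7,"y": -7.8,"z": 0,"yaw": 0.1745,"claw": 0},{"x": 0,"y": 0,"z": 0,"yaw": 0,"claw": 0},{"x": 0,"y": -1.5,"z": 0,"yaw": 0.03,"claw": 0},{"x": 0,"y": 0,"z": 0,"yaw": 0,"claw": 0}]'

```text
time: 16.3
eef_pos: [470.4, 127.6, 265.3]
ee_rot: [179.9, 0.0, 10.2]
contact_force: [3.8, -1.9, -7.5]
width: 23.3
grasp_force: 59.5
```

```bash
python3 - <<'E'
from h import *
s,e,R=pose();print(s['time'],stand(e),'expect',3.1-45,-44.4,s['ee_rot'],s['contact_force'],s['wrist_torque'],s['width'])
im,D=shot('wrist','w4.png')
P=cloud('wrist',D);S=(P-A0)@np.stack([XP,YP,[0,0,1]]).T
k=(S[...,2]>87)&(S[...,2]<96)&(abs(S[...,0])<150)&(S[...,1]>-120)&(S[...,1]<60)
q=S[k];print(cv2.minAreaRect(q[:,:2].astype(np.float32)),k.sum())
c=q.mean(0);n=np.linalg.svd(q-c,full_matrices=False)[2][2];print(np.degrees(n*np.sign(n[2]))[:2],c)
E
```

```text
16.3 [-41.54419931 -43.9225208  115.3347023 ] expect -41.9 -44.4 [1.79870930e+02 4.33533578e-03 1.01516010e+01] [ 3.82199619 -1.94240312 -7.49305001] [-0.74566222 -0.58318274  0.55825491] 23.302335032094746
((6.0641326904296875, -56.13225173950195), (107.1362075805664, 126.57601165771484), 89.85735321044922) 31966
[ 0.56011198 -0.40424657] [ 25.60693819 -51.84770952  90.67187537]
```

View pics/w4.png

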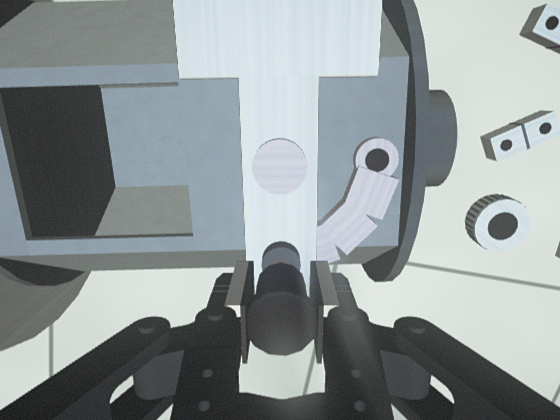

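The wrist picture shows the cover swung off with the port open at (105,160), and the tail and knob straight over the second hole.

carry_out --moves '[{"x": 0,"y": 0,"z": 3,"yaw": 0,"claw": 0},{"x": 0,"y": 0,"z": 0,"yaw": 0,"claw": 45},{"x": 0,"y": 0,"z": 0,"yaw": 0,"claw": 45},{"x": 0,"y": 0,"z": 0,"yaw": 0,"claw": 45},{"x": 0,"y": 0,"z": -40,"yaw": 0,"claw": 45},{"x": 0,"y": 0,"z": -40,"yaw": 0,"claw": 45},{"x": 0,"y": 0,"z": 0,"yaw": 0,"claw": 45},{"x": 0,"y": 0,"z": 0,"yaw": 0,"claw": 45}]'

```text
time: 17.35
eef_pos: [469.6, 128.8, 342.0]
ee_rot: [-180.0, 0.0, 10.0]
contact_force: [-0.6, -0.8, -1.0]
width: 38.6
grasp_force: 0.0
```

```bash
cat > kn.py <<'E'
from h import *
def kn(lo=133,fn=None):
    im,D=shot('wrist',fn);P=cloud('wrist',D);S=(P-A0)@np.stack([XP,YP,[0,0,1]]).T
    k=(S[...,2]>lo)&(S[...,2]<160)&(S[...,0]>-75)&(S[...,0]<30)&(S[...,1]>-110)&(S[...,1]<-15)
    k&=(im.max(-1)<110)
    n,l,st,_=cv2.connectedComponentsWithStats(k.astype(np.uint8));i=1+np.argmax(st[1:,4])
    q=S[l==i];print('knob',len(q),np.median(q,0),cv2.minEnclosingCircle(q[:,:2].astype(np.float32)))
    return im,D,S
E
python3 - <<'E'
from kn import *
s,e,R=pose();print(s['time'],stand(e),s['ee_rot'],s['q'])
im,D,S=kn(128,'w5.png')
k=(S[...,2]>70)&(S[...,2]<85)&(abs(S[...,0])<42)&(S[...,1]>-40)&(S[...,1]<-5)
q=S[k];c=q.mean(0);n=np.linalg.svd(q-c,full_matrices=False)[2][2];print('flat',np.degrees(n*np.sign(n[2]))[:2],c,k.sum())
# blocks
im,D=shot('scene');P=cloud('scene',D)
v,u=np.mgrid[:420,:560]
roi=(u>190)&(u<310)&(v>200)&(v<310)&(P[...,2]>14)&(P[...,2]<45)
nn,l,st,_=cv2.connectedComponentsWithStats(roi.astype(np.uint8))
for i in range(1,nn):
    if st[i,4]>40: print(st[i],np.round(P[l==i].mean(0)))
E
```

```text
17.35 [-42.08815799 -42.59350227 192.00604738] [-1.79979402e+02  3.73861692e-02  1.00453247e+01] [7.13374706e+00 5.52272316e+00 8.40245851e+01 1.86733784e-02
 9.04910759e+01 8.70885828e+01]
knob 1499 [-41.22333678 -43.69304982 137.62757058] ((-41.721946716308594, -43.6887321472168), 12.571395874023438)
flat [1.22255911 0.0681246 ] [  0.51619486 -15.64606263  77.87112576] 3814
[279 201  31  21 255] [530.  31.  25.]
[226 210  23  21 356] [ 455. -120.   24.]
[253 229  17  23 236] [ 548. -111.   23.]
[197 230  23  21 239] [ 458. -218.   23.]
[216 255  28  17 282] [ 551. -214.   22.]
[270 257  28  20 282] [ 647. -117.   22.]
[247 274  19  28 293] [ 650. -206.   23.]
```

carry_out --moves '[{"x": -8,"y": 48,"z": -10,"yaw": 0,"claw": 60},{"x": -8,"y": 48,"z": -10,"yaw": 0,"claw": 60},{"x": -8,"y": 48,"z": -10,"yaw": 0,"claw": 60},{"x": -8,"y": 48,"z": -10,"yaw": 0,"claw": 60},{"x": -8,"y": 48,"z": -10,"yaw": 0,"claw": 60},{"x": -8,"y": 48,"z": -10,"yaw": 0,"claw": 60},{"x": 0,"y": 0,"z": 0,"yaw": 0,"claw": 60},{"x": 0,"y": 0,"z": 0,"yaw": 0,"claw": 60},{"x": 0,"y": 0,"z": 0,"yaw": 0,"claw": 60}]'

```text
time: 18.58
eef_pos: [472.8, -161.9, 401.9]
ee_rot: [-179.9, 0.0, 10.1]
contact_force: [0.4, -0.4, 0.3]
width: 51.1
grasp_force: 0.0
```

```bash
cat > blk.py <<'E'
from h import *
def blocks(cam='wrist',fn=None):
    im,D=shot(cam,fn);P=cloud(cam,D)
    roi=(P[...,2]>15)&(P[...,2]<30)&(P[...,0]>400)&(P[...,0]<720)&(P[...,1]>-300)&(P[...,1]<20)
    roi=cv2.morphologyEx(roi.astype(np.uint8),cv2.MORPH_OPEN,np.ones((3,3)))
    n,l,st,ce=cv2.connectedComponentsWithStats(roi);out=[]
    for i in range(1,n):
        if st[i,4]<150: continue
        q=P[l==i][:,:2].astype(np.float32);(c,(a,b),t)=cv2.minAreaRect(q)
        if b>a: a,b,t=b,a,t+90
        z=np.median(P[l==i][:,2]);col=np.median(im[l==i],0);out.append((np.array(c),a,b,t))
        print(np.round(ce[i]),'c',np.round(c,1),'size',round(a),round(b),'az',round(((t+90)%180)-90,1),'z',round(float(z),1),col)
    return out
E
python3 - <<'E'
from blk import *
s,e,R=pose();print(s['time'],e,s['ee_rot'],s['q'])
blocks(fn='w6.png')
E
```

```text
18.575 [ 472.79870339 -161.8693691   401.9024407 ] [-1.79929081e+02  3.84235992e-02  1.01381774e+01] [-2.69066000e+01  6.37713330e+00  7.49487868e+01  3.38510138e-02
  9.87474712e+01  5.29603730e+01]
[273.  10.] c [ 644.1 -115.2] size 66 26 az 79.1 z 22.7 [154. 168. 175.]
[339.  22.] c [ 645.  -204.4] size 64 26 az -20.2 z 22.8 [155. 169. 176.]
[253.  87.] c [ 545.  -109.7] size 66 26 az -54.8 z 22.8 [161. 175. 182.]
[330.  99.] c [ 548.  -213.5] size 66 26 az 34.6 z 22.8 [161. 175. 182.]
[248. 159.] c [ 450.5 -118.9] size 60 59 az -82.0 z 24.9 [162. 176. 183.]
[318. 168.] c [ 454.1 -217.2] size 66 26 az 5.2 z 22.8 [162. 176. 182.]
```

View pics/w6.png

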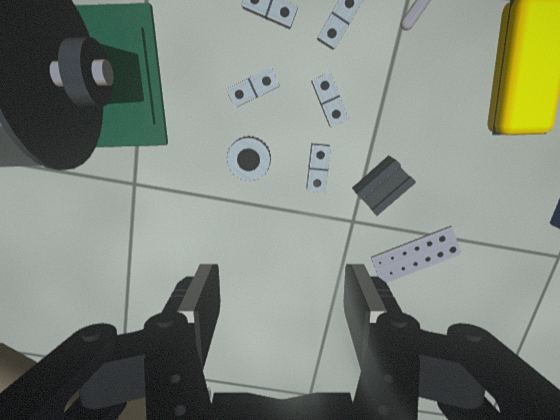

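The wrist picture shows five clamp blocks, the collar at (248,159), the V-block at (384,185) and the gauge at (415,252). The measured block sizes of 66x26 at z about 22 match. I'll start with the block at (454,-217).

carry_out --moves '[{"x": 0,"y": 0,"z": 50,"yaw": 0.086,"claw": 45},{"x": -12,"y": 27,"z": 60,"yaw": 0,"claw": 45},{"x": -11.6,"y": 26.4,"z": 60,"yaw": 0,"claw": 45},{"x": 0,"y": 0,"z": 60,"yaw": 0,"claw": 45},{"x": 0,"y": 0,"z": 60,"yaw": 0,"claw": 45},{"x": 0,"y": 0,"z": 50,"yaw": 0,"claw": 45},{"x": 0,"y": 0,"z": 30,"yaw": 0,"claw": 45},{"x": 0,"y": 0,"z": 20,"yaw": 0,"claw": 45},{"x": 0,"y": 0,"z": 8,"yaw": 0,"claw": 45},{"x": 0,"y": 0,"z": 0,"yaw": 0,"claw": 0},{"x": 0,"y": 0,"z": 0,"yaw": 0,"claw": 0},{"x": 0,"y": 0,"z": 0,"yaw": 0,"claw": 0}]' --squeeze 60

```text
time: 20.12
eef_pos: [456.0, -215.3, 12.8]
ee_rot: [179.9, -0.1, 5.1]
contact_force: [0.2, 0.2, -1.4]
width: 24.2
grasp_force: 60.9
```

```bash
python3 - <<'E'
from h import *
s,e,R=pose();print(s['time'],e,s['width'],s['grasp_force'],s['ee_rot'])
K,Rc,t=cal('wrist');print('cam in tool',R.T@(-Rc.T@t-e))
print('drop TCP world',wpt([1.5,42.5,82]))
E
```

```text
20.125 [ 456.0311222  -215.3076808    12.81372439] 24.189679596257275 60.899802446365356 [ 1.79936226e+02 -8.60521995e-02  5.12011276e+00]
cam in tool [ 7.46037568e+01 -1.58772533e-02 -1.43005316e+02]
drop TCP world [494.91975 221.01275 232.     ]
```

carry_out --moves '[{"x": 0,"y": 0,"z": 0,"yaw": 0,"claw": 45},{"x": 0,"y": 0,"z": 0,"yaw": 0,"claw": 45},{"x": -1,"y": 1,"z": 8.5,"yaw": 0,"claw": 45},{"x": 0,"y": 0,"z": 0,"yaw": 0,"claw": 0},{"x": 0,"y": 0,"z": 0,"yaw": 0,"claw": 0},{"x": 0,"y": 0,"z": 0,"yaw": 0,"claw": 0},{"x": 0,"y": 0,"z": -50,"yaw": 0,"claw": 0},{"x": 0,"y": 0,"z": -60,"yaw": 0,"claw": 0},{"x": 0,"y": 0,"z": -60,"yaw": -0.18,"claw": 0},{"x": 0,"y": 0,"z": -60,"yaw": -0.18,"claw": 0},{"x": 0,"y": 0,"z": -60,"yaw": -0.18,"claw": 0},{"x": 0,"y": 0,"z": 0,"yaw": 0,"claw": 0}]' --squeeze 60

```text
time: 21.62
eef_pos: [456.8, -217.5, 298.8]
ee_rot: [179.4, -0.2, 36.1]
contact_force: [1.1, -0.3, -1.2]
width: 24.4
grasp_force: 59.8
```

```bash
python3 - <<'E'
from h import *
s,e,R=pose();print(s['time'],e,s['width'],s['grasp_force'],s['ee_rot'])
print('tool shift now',go(wpt([1.5,42.5,160])), 'yaw left',np.radians(s['ee_rot'][2]-101.8))
E
```

```text
21.625 [ 456.8206695  -217.54646565  298.84294338] 24.410530872102655 59.764466285705566 [179.37931481  -0.23628859  36.07539061]
tool shift now [ 289.1 -331.9  -13.6] yaw left -1.1471108334986115
```

```bash
cat >> h.py <<'E'
def plan(p,az,n):
    "n equal rows to world TCP p, tool-x azimuth az (deg), shift in axes before each row's turn"
    s,e,R=pose();d=(np.asarray(p,float)-e)/n;a=np.radians(s['ee_rot'][2]);T=np.radians((az-s['ee_rot'][2]+180)%360-180)/n
    for i in range(n):
        b=a+i*T;print('x %.1f y %.1f z %.1f yaw %.3f'%(d[0]*np.cos(b)+d[1]*np.sin(b),d[0]*np.sin(b)-d[1]*np.cos(b),-d[2],-T))
E
python3 - <<'E'
from h import *
plan(wpt([1.5,42.5,170]),101.8,9)
E
```

```text
x 32.1 y -36.9 z -2.4 yaw -0.127
x 36.5 y -32.5 z -2.4 yaw -0.127
x 40.4 y -27.6 z -2.4 yaw -0.127
x 43.6 y -22.2 z -2.4 yaw -0.127
x 46.0 y -16.5 z -2.4 yaw -0.127
x 47.8 y -10.5 z -2.4 yaw -0.127
x 48.7 y -4.4 z -2.4 yaw -0.127
x 48.9 y 1.8 z -2.4 yaw -0.127
x 48.2 y 8.0 z -2.4 yaw -0.127
```

carry_out --moves '[{"x": 32,"y": -37,"z": -20,"yaw": -0.127,"claw": 0},{"x": 36.5,"y": -32.5,"z": -2,"yaw": -0.127,"claw": 0},{"x": 40.4,"y": -27.6,"z": 0,"yaw": -0.127,"claw": 0},{"x": 43.6,"y": -22.2,"z": 0,"yaw": -0.127,"claw": 0},{"x": 46,"y": -16.5,"z": 0,"yaw": -0.127,"claw": 0},{"x": 47.8,"y": -10.5,"z": 0,"yaw": -0.127,"claw": 0},{"x": 48.7,"y": -4.4,"z": 0,"yaw": -0.127,"claw": 0},{"x": 48.9,"y": 1.8,"z": 0,"yaw": -0.127,"claw": 0},{"x": 48.2,"y": 8,"z": 0,"yaw": -0.127,"claw": 0},{"x": 0,"y": 0,"z": 0,"yaw": 0,"claw": 0},{"x": 0,"y": 0,"z": 0,"yaw": 0,"claw": 0}]'

```text
time: 23.0
eef_pos: [492.8, 221.9, 314.1]
ee_rot: [-179.8, 0.1, 101.5]
contact_force: [-0.3, -0.0, -0.4]
width: 24.9
grasp_force: 59.7
```

```bash
python3 - <<'E'
from h import *
s,e,R=pose();print(s['time'],e,s['width'],s['grasp_force'],s['ee_rot'],go(wpt([1.5,42.5,82])))
im,D=shot('wrist','w7.png')
E
```

```text
23.0 [492.79287699 221.8568664  314.10984315] 24.947326490321796 59.66526925563812 [-1.79841869e+02  6.58668851e-02  1.01516234e+02] [-1.2  2.1 82.1]
```

View pics/w7.png

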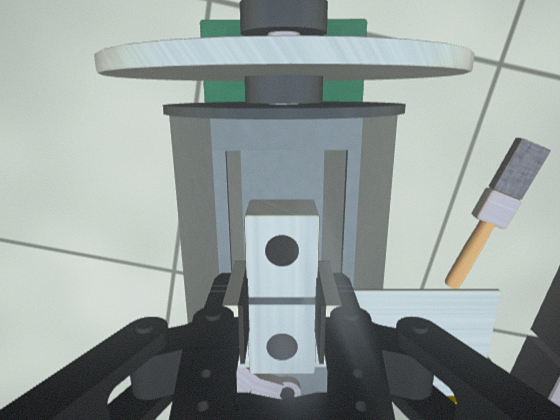

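The wrist picture shows the block level and centred between the pads, over the open port at (285,220).

carry_out --moves '[{"x": -1,"y": 2,"z": 40,"yaw": 0,"claw": 0},{"x": 0,"y": 0,"z": 30,"yaw": 0,"claw": 0},{"x": 0,"y": 0,"z": 11,"yaw": 0,"claw": 0},{"x": 0,"y": 0,"z": 0,"yaw": 0,"claw": 0},{"x": 0,"y": 0,"z": 0,"yaw": 0,"claw": 50},{"x": 0,"y": 0,"z": 0,"yaw": 0,"claw": 50},{"x": 0,"y": 0,"z": 0,"yaw": 0,"claw": 50},{"x": 0,"y": 0,"z": -50,"yaw": 0,"claw": 50},{"x": 0,"y": 0,"z": -50,"yaw": 0,"claw": 50},{"x": 0,"y": 0,"z": 0,"yaw": 0,"claw": 50},{"x": 0,"y": 0,"z": 0,"yaw": 0,"claw": 50}]'

```text
time: 24.42
eef_pos: [495.3, 221.7, 334.3]
ee_rot: [-180.0, 0.0, 101.6]
contact_force: [-0.1, -0.2, -0.8]
width: 42.6
grasp_force: 0.0
```

```bash
cat > chk.py <<'E'
from h import *
def inside():
    im,D=shot('wrist');P=cloud('wrist',D);S=(P-A0)@np.stack([XP,YP,[0,0,1]]).T
    k=(abs(S[...,0])<60)&(S[...,1]>-10)&(S[...,1]<95)&(S[...,2]<60)&(S[...,2]>-90)
    print('inside z hist -80..60 step10',np.histogram(S[k][:,2],bins=np.arange(-80,61,10))[0])
    k=(S[...,2]>70)&(S[...,2]<85)&(abs(S[...,0])<42)&(S[...,1]>88)&(S[...,1]<108)
    q=S[k]
    if len(q)>50: c=q.mean(0);n=np.linalg.svd(q-c,full_matrices=False)[2][2];print('flat tilt',np.degrees(n*np.sign(n[2]))[:2],c)
def field():
    im,D=shot('scene');P=cloud('scene',D);v,u=np.mgrid[:420,:560]
    roi=(u>190)&(u<310)&(v>205)&(v<310)&(P[...,2]>14)&(P[...,2]<45)
    n,l,st,_=cv2.connectedComponentsWithStats(roi.astype(np.uint8))
    print('field',[list(np.round(P[l==i].mean(0)[:2])) for i in range(1,n) if st[i,4]>40])
E
python3 - <<'E'
from chk import *
inside();field()
s,e,R=pose();print(s['time'],e,s['width'],s['ee_rot'])
plan([548,-213.5,200],34.6,8)
E
```

```text
inside z hist -80..60 step10 [4242  923 2147  136    0    0    0    0    0    0    0    0    0 1079]
flat tilt [ 1.09521546 -6.76799241] [-0.10668676 96.58041171 77.96040966]
field [[np.float64(542.0), np.float64(33.0)], [np.float64(455.0), np.float64(-120.0)], [np.float64(549.0), np.float64(-111.0)], [np.float64(551.0), np.float64(-214.0)], [np.float64(647.0), np.float64(-117.0)], [np.float64(650.0), np.float64(-206.0)]]
24.525 [494.89978287 221.52428171 333.14237538] 42.73769878154585 [-1.79851821e+02  1.71225639e-02  1.01549967e+02]
x -54.6 y -4.4 z 16.6 yaw 0.146
x -54.7 y 3.6 z 16.6 yaw 0.146
x -53.6 y 11.5 z 16.6 yaw 0.146
x -51.3 y 19.2 z 16.6 yaw 0.146
x -48.0 y 26.5 z 16.6 yaw 0.146
x -43.6 y 33.2 z 16.6 yaw 0.146
x -38.3 y 39.2 z 16.6 yaw 0.146
x -32.2 y 44.3 z 16.6 yaw 0.146
```

carry_out --moves '[{"x": -54.6,"y": -4.4,"z": 0,"yaw": 0.146,"claw": 50},{"x": -54.7,"y": 3.6,"z": 0,"yaw": 0.146,"claw": 50},{"x": -53.6,"y": 11.5,"z": 0,"yaw": 0.146,"claw": 50},{"x": -51.3,"y": 19.2,"z": 0,"yaw": 0.146,"claw": 50},{"x": -48,"y": 26.5,"z": 0,"yaw": 0.146,"claw": 50},{"x": -43.6,"y": 33.2,"z": 40,"yaw": 0.146,"claw": 50},{"x": -38.3,"y": 39.2,"z": 40,"yaw": 0.146,"claw": 50},{"x": -32.2,"y": 44.3,"z": 40,"yaw": 0.146,"claw": 50},{"x": 0,"y": 0,"z": 45,"yaw": 0,"claw": 50},{"x": 0,"y": 0,"z": 45,"yaw": 0,"claw": 50},{"x": 0,"y": 0,"z": 45,"yaw": 0,"claw": 50},{"x": 0,"y": 0,"z": 0,"yaw": 0,"claw": 50}]'

```text
time: 26.02
eef_pos: [543.5, -198.8, 84.5]
ee_rot: [-179.4, 0.3, 34.6]
contact_force: [-0.4, -0.5, 0.0]
width: 42.6
grasp_force: 0.0
```

```bash
cat > near.py <<'E'
from blk import *
def near(xy,az,n):
    s,e,R=pose();print(s['time'],e,s['ee_rot'])
    o=blocks()
    o=[b for b in o if np.hypot(*(b[0]-xy))<60 and 50<b[1]<72 and b[2]<32]
    if o and o[0][1]>62: xy=o[0][0]
    print('using',xy);plan([xy[0],xy[1],4],az,n)
E
python3 -c "
from near import *
near((548,-213.5),34.6,3)"
```

```text
26.025 [ 543.51087014 -198.7876781    84.49858151] [-179.43932345    0.30319223   34.61937202]
[289.  15.] c [ 643.4 -135.3] size 27 26 az 78.5 z 25.4 [150. 163. 169.]
[408.  76.] c [ 649. -206.] size 66 27 az -20.1 z 25.7 [153. 167. 173.]
[150. 134.] c [ 548.1 -110.7] size 67 26 az -55.1 z 25.0 [156. 170. 176.]
[541. 148.] c [ 665.8 -294.2] size 25 14 az -18.1 z 18.6 [143. 144. 151.]
[309. 229.] c [ 551.  -214.8] size 67 26 az 34.6 z 25.3 [157. 171. 176.]
[ 88. 271.] c [ 453.8 -119.5] size 61 60 az -30.9 z 26.5 [152. 166. 173.]
using [ 550.95422363 -214.77406311]
x -1.4 y 5.1 z 27.7 yaw 0.000
x -1.4 y 5.1 z 27.7 yaw 0.000
x -1.4 y 5.1 z 27.7 yaw 0.000
```

carry_out --moves '[{"x": -1.5,"y": 5,"z": 30,"yaw": 0,"claw": 50},{"x": -1.5,"y": 5,"z": 30,"yaw": 0,"claw": 50},{"x": -1.5,"y": 4,"z": 21,"yaw": 0,"claw": 50},{"x": 0,"y": 0,"z": 0,"yaw": 0,"claw": 50},{"x": 0,"y": 0,"z": 0,"yaw": 0,"claw": 0},{"x": 0,"y": 0,"z": 0,"yaw": 0,"claw": 0},{"x": 0,"y": 0,"z": 0,"yaw": 0,"claw": 0},{"x": 0,"y": 0,"z": 0,"yaw": 0,"claw": 0},{"x": 0,"y": 0,"z": -45,"yaw": 0,"claw": 0},{"x": 0,"y": 0,"z": -50,"yaw": 0,"claw": 0},{"x": 0,"y": 0,"z": -50,"yaw": 0,"claw": 0},{"x": 0,"y": 0,"z": -50,"yaw": 0,"claw": 0}]' --squeeze 60

```text
time: 27.58
eef_pos: [551.4, -214.5, 205.3]
ee_rot: [179.9, -0.0, 34.6]
contact_force: [0.9, -0.6, -0.8]
width: 23.9
grasp_force: 60.6
```

```bash
python3 - <<'E'
from h import *
s,e,R=pose();print(s['time'],e,s['width'],s['grasp_force'],s['ee_rot'])
plan(wpt([1.5,42.5,174]),101.8,9)
E
```

```text
27.575 [ 551.35886357 -214.4672327   205.28460916] 23.871448474288005 60.637314319610596 [ 1.79933605e+02 -3.46246595e-02  3.46368857e+01]
x 22.3 y -43.4 z -13.2 yaw -0.130
x 27.8 y -40.1 z -13.2 yaw -0.130
x 32.8 y -36.2 z -13.2 yaw -0.130
x 37.2 y -31.6 z -13.2 yaw -0.130
x 41.0 y -26.5 z -13.2 yaw -0.130
x 44.1 y -21.0 z -13.2 yaw -0.130
x 46.4 y -15.1 z -13.2 yaw -0.130
x 48.0 y -8.9 z -13.2 yaw -0.130
x 48.7 y -2.6 z -13.2 yaw -0.130
```

carry_out --moves '[{"x": 22.3,"y": -43.4,"z": -30,"yaw": -0.13,"claw": 0},{"x": 27.8,"y": -40.1,"z": -30,"yaw": -0.13,"claw": 0},{"x": 32.8,"y": -36.2,"z": -30,"yaw": -0.13,"claw": 0},{"x": 37.2,"y": -31.6,"z": -29,"yaw": -0.13,"claw": 0},{"x": 41,"y": -26.5,"z": 0,"yaw": -0.13,"claw": 0},{"x": 44.1,"y": -21,"z": 0,"yaw": -0.13,"claw": 0},{"x": 46.4,"y": -15.1,"z": 0,"yaw": -0.13,"claw": 0},{"x": 48,"y": -8.9,"z": 0,"yaw": -0.13,"claw": 0},{"x": 48.7,"y": -2.6,"z": 0,"yaw": -0.13,"claw": 0},{"x": 0,"y": 0,"z": 0,"yaw": 0,"claw": 0},{"x": 0,"y": 0,"z": 0,"yaw": 0,"claw": 0}]'

```text
time: 28.95
eef_pos: [495.2, 220.8, 322.2]
ee_rot: [180.0, 0.1, 101.7]
contact_force: [0.4, -0.4, -1.0]
width: 24.0
grasp_force: 60.6
```

```bash
cat > held.py <<'E'
from h import *
im,D=shot('wrist','held%d.png'%int(env.sense()['time']));s,e,R=pose();print(s['time'],e,s['width'],s['grasp_force'],s['ee_rot'],'to drop',go(wpt([1.5,42.5,82])))
P=cloud('wrist',D);L=(P-e)@R
k=(abs(L[...,0])<60)&(abs(L[...,1])<15)&(L[...,2]>-40)&(L[...,2]<40)
q=L[k];print('held in tool: x',np.percentile(q[:,0],[2,98]),'y',np.percentile(q[:,1],[2,98]),'z',np.percentile(q[:,2],[10,50,90]),len(q))
E
python3 held.py
```

```text
29.0 [495.41351494 220.27520363 322.19274122] 24.147743298625038 60.64951300621033 [1.79979199e+02 4.43815339e-02 1.01604277e+02] to drop [ 0.9 -0.4 90.2]
held in tool: x [-32.32333647  31.16102168] y [-13.98259107  13.44676476] z [-29.98026818 -12.36152781 -11.18313618] 12928
```

carry_out --moves '[{"x": 1,"y": 0,"z": 40,"yaw": 0,"claw": 0},{"x": 0,"y": 0,"z": 35,"yaw": 0,"claw": 0},{"x": 0,"y": 0,"z": 15,"yaw": 0,"claw": 0},{"x": 0,"y": 0,"z": 0,"yaw": 0,"claw": 0},{"x": 0,"y": 0,"z": 0,"yaw": 0,"claw": 50},{"x": 0,"y": 0,"z": 0,"yaw": 0,"claw": 50},{"x": 0,"y": 0,"z": 0,"yaw": 0,"claw": 50},{"x": 0,"y": 0,"z": -50,"yaw": 0,"claw": 50},{"x": 0,"y": 0,"z": -50,"yaw": 0,"claw": 50},{"x": 0,"y": 0,"z": 0,"yaw": 0,"claw": 50},{"x": 0,"y": 0,"z": 0,"yaw": 0,"claw": 50}]'

```text
time: 30.38
eef_pos: [495.0, 222.0, 331.8]
ee_rot: [180.0, 0.0, 101.7]
contact_force: [-0.8, 0.3, 0.2]
width: 42.8
grasp_force: 0.0
```

```bash
python3 - <<'E'
from chk import *
inside();field()
s,e,R=pose();print(s['time'],e,s['width'],s['ee_rot'])
plan([546,-110,200],125.2,8)
E
```

```text
inside z hist -80..60 step10 [3657  956 1142  105  472 1183    0    0    0    0    0    0    0 1106]
flat tilt [ 1.04990839 -6.63921037] [6.36858693e-02 9.65656965e+01 7.79511466e+01]
field [[np.float64(545.0), np.float64(34.0)], [np.float64(455.0), np.float64(-120.0)], [np.float64(548.0), np.float64(-111.0)], [np.float64(647.0), np.float64(-117.0)], [np.float64(650.0), np.float64(-206.0)]]
30.475 [494.55807512 221.84965283 330.60283475] 42.66631386968076 [-1.79853734e+02  1.56336083e-02  1.01666067e+02]
x -41.9 y -2.1 z 16.3 yaw -0.051
x -41.8 y -4.2 z 16.3 yaw -0.051
x -41.5 y -6.4 z 16.3 yaw -0.051
x -41.1 y -8.5 z 16.3 yaw -0.051
x -40.6 y -10.6 z 16.3 yaw -0.051
x -40.0 y -12.7 z 16.3 yaw -0.051
x -39.3 y -14.7 z 16.3 yaw -0.051
x -38.5 y -16.7 z 16.3 yaw -0.051
```

carry_out --moves '[{"x": -41.9,"y": -2.1,"z": 0,"yaw": -0.051,"claw": 50},{"x": -41.8,"y": -4.2,"z": 0,"yaw": -0.051,"claw": 50},{"x": -41.5,"y": -6.4,"z": 0,"yaw": -0.051,"claw": 50},{"x": -41.1,"y": -8.5,"z": 0,"yaw": -0.051,"claw": 50},{"x": -40.6,"y": -10.6,"z": 0,"yaw": -0.051,"claw": 50},{"x": -40,"y": -12.7,"z": 0,"yaw": -0.051,"claw": 50},{"x": -39.3,"y": -14.7,"z": 40,"yaw": -0.051,"claw": 50},{"x": -38.5,"y": -16.7,"z": 40,"yaw": -0.051,"claw": 50},{"x": 0,"y": 0,"z": 50,"yaw": 0,"claw": 50},{"x": 0,"y": 0,"z": 50,"yaw": 0,"claw": 50},{"x": 0,"y": 0,"z": 50,"yaw": 0,"claw": 50},{"x": 0,"y": 0,"z": 0,"yaw": 0,"claw": 50}]'

```text
time: 31.98
eef_pos: [542.0, -108.6, 97.4]
ee_rot: [-179.6, -0.5, 125.0]
contact_force: [0.5, 0.5, -0.3]
width: 43.1
grasp_force: 0.0
```

```bash
python3 -c "
from near import *
near((546,-110),125.2,3)"
```

```text
31.975 [ 542.04097466 -108.55868372   97.3880687 ] [-179.59727754   -0.5463916   125.02556578]
[146. 147.] c [ 454.2 -118.8] size 60 60 az -58.9 z 26.9 [156. 170. 177.]
[287. 223.] c [ 548.8 -110.5] size 67 26 az -55.2 z 25.3 [159. 172. 178.]
[420. 299.] c [ 650.8 -102.5] size 38 27 az 78.6 z 25.7 [152. 165. 171.]
[ 23. 345.] c [ 450.3 -285.8] size 43 13 az -19.7 z 22.5 [36. 37. 37.]
[310. 380.] c [ 634.7 -199.6] size 36 26 az -20.3 z 25.5 [108. 113. 113.]
using [ 548.81317139 -110.51260376]
x -1.1 y 0.9 z 32.1 yaw -0.001
x -1.1 y 0.9 z 32.1 yaw -0.001
x -1.1 y 0.9 z 32.1 yaw -0.001
```

carry_out --moves '[{"x": -1,"y": 1,"z": 35,"yaw": 0,"claw": 50},{"x": -1,"y": 0.5,"z": 35,"yaw": 0,"claw": 50},{"x": -1,"y": 0,"z": 26,"yaw": 0,"claw": 50},{"x": 0,"y": 0,"z": 0,"yaw": 0,"claw": 50},{"x": 0,"y": 0,"z": 0,"yaw": 0,"claw": 0},{"x": 0,"y": 0,"z": 0,"yaw": 0,"claw": 0},{"x": 0,"y": 0,"z": 0,"yaw": 0,"claw": 0},{"x": 0,"y": 0,"z": 0,"yaw": 0,"claw": 0},{"x": 0,"y": 0,"z": -45,"yaw": 0,"claw": 0},{"x": 0,"y": 0,"z": -50,"yaw": 0,"claw": 0},{"x": 0,"y": 0,"z": -50,"yaw": 0,"claw": 0},{"x": 0,"y": 0,"z": -50,"yaw": 0,"claw": 0}]' --squeeze 60

```text
time: 33.52
eef_pos: [549.1, -111.4, 203.6]
ee_rot: [179.9, 0.1, 125.0]
contact_force: [0.0, -0.6, -1.4]
width: 24.4
grasp_force: 60.9
```

```bash
python3 - <<'E'
from h import *
s,e,R=pose();print(s['time'],e,s['width'],s['grasp_force'],s['ee_rot'])
plan(wpt([1.5,42.5,174]),101.8,9)
E
```

```text
33.525 [ 549.05254351 -111.3634033   203.5831437 ] 24.373015328026018 60.90372920036316 [1.79938280e+02 7.72256671e-02 1.25037229e+02]
x 33.7 y 16.3 z -13.4 yaw 0.045
x 34.4 y 14.7 z -13.4 yaw 0.045
x 35.0 y 13.2 z -13.4 yaw 0.045
x 35.6 y 11.6 z -13.4 yaw 0.045
x 36.1 y 10.0 z -13.4 yaw 0.045
x 36.5 y 8.3 z -13.4 yaw 0.045
x 36.8 y 6.7 z -13.4 yaw 0.045
x 37.1 y 5.0 z -13.4 yaw 0.045
x 37.3 y 3.3 z -13.4 yaw 0.045
```

carry_out --moves '[{"x": 33.7,"y": 16.3,"z": -42,"yaw": 0.045,"claw": 0},{"x": 34.4,"y": 14.7,"z": -42,"yaw": 0.045,"claw": 0},{"x": 35,"y": 13.2,"z": -37,"yaw": 0.045,"claw": 0},{"x": 35.6,"y": 11.6,"z": 0,"yaw": 0.045,"claw": 0},{"x": 36.1,"y": 10,"z": 0,"yaw": 0.045,"claw": 0},{"x": 36.5,"y": 8.3,"z": 0,"yaw": 0.045,"claw": 0},{"x": 36.8,"y": 6.7,"z": 0,"yaw": 0.045,"claw": 0},{"x": 37.1,"y": 5,"z": 0,"yaw": 0.045,"claw": 0},{"x": 37.3,"y": 3.3,"z": 0,"yaw": 0.045,"claw": 0},{"x": 0,"y": 0,"z": 0,"yaw": 0,"claw": 0},{"x": 0,"y": 0,"z": 0,"yaw": 0,"claw": 0}]'

```text
time: 34.9
eef_pos: [494.7, 220.6, 322.4]
ee_rot: [180.0, 0.0, 101.9]
contact_force: [-0.1, 0.3, -0.8]
width: 24.1
grasp_force: 60.9
```

```bash
python3 held.py
```

```text
34.95 [494.82938063 220.28603728 322.32242096] 24.462490972307908 60.907477140426636 [1.79968839e+02 3.77605802e-02 1.01817273e+02] to drop [ 0.8  0.2 90.3]
held in tool: x [-25.62830388  38.0329938 ] y [-13.95125657  13.42485363] z [-28.91074284 -14.18078941 -13.07507707] 13410
```

carry_out --moves '[{"x": -5,"y": 0,"z": 40,"yaw": 0,"claw": 0},{"x": 0,"y": 0,"z": 35,"yaw": 0,"claw": 0},{"x": 0,"y": 0,"z": 15,"yaw": 0,"claw": 0},{"x": 0,"y": 0,"z": 0,"yaw": 0,"claw": 0},{"x": 0,"y": 0,"z": 0,"yaw": 0,"claw": 50},{"x": 0,"y": 0,"z": 0,"yaw": 0,"claw": 50},{"x": 0,"y": 0,"z": 0,"yaw": 0,"claw": 50},{"x": 0,"y": 0,"z": -50,"yaw": 0,"claw": 50},{"x": 0,"y": 0,"z": -50,"yaw": 0,"claw": 50},{"x": 0,"y": 0,"z": 0,"yaw": 0,"claw": 50},{"x": 0,"y": 0,"z": 0,"yaw": 0,"claw": 50}]'

```text
time: 36.33
eef_pos: [495.6, 216.1, 331.9]
ee_rot: [180.0, 0.0, 101.8]
contact_force: [-0.2, -0.4, -0.1]
width: 42.8
grasp_force: 0.0
```

```bash
python3 - <<'E'
from chk import *
inside();field()
s,e,R=pose();print(s['time'],e,s['width'],s['ee_rot'])
plan([645,-116,200],79.1,8)
E
```

```text
inside z hist -80..60 step10 [3686  980  886  123  123  198    0 2039    0    0    0    0    0 1163]
flat tilt [ 1.05018942 -6.40361781] [ 0.10298866 96.87540761 77.94471468]
field [[np.float64(542.0), np.float64(33.0)], [np.float64(455.0), np.float64(-120.0)], [np.float64(647.0), np.float64(-117.0)], [np.float64(650.0), np.float64(-206.0)]]
36.425 [495.19496837 215.91428867 330.61910969] 42.7376929563636 [-1.79854690e+02  1.65374952e-02  1.01836316e+02]
x -44.4 y 9.8 z 16.3 yaw 0.050
x -43.9 y 12.0 z 16.3 yaw 0.050
x -43.3 y 14.2 z 16.3 yaw 0.050
x -42.5 y 16.3 z 16.3 yaw 0.050
x -41.6 y 18.4 z 16.3 yaw 0.050
x -40.7 y 20.4 z 16.3 yaw 0.050
x -39.6 y 22.4 z 16.3 yaw 0.050
x -38.5 y 24.4 z 16.3 yaw 0.050
```

carry_out --moves '[{"x": -44.4,"y": 9.8,"z": 0,"yaw": 0.05,"claw": 50},{"x": -43.9,"y": 12,"z": 0,"yaw": 0.05,"claw": 50},{"x": -43.3,"y": 14.2,"z": 0,"yaw": 0.05,"claw": 50},{"x": -42.5,"y": 16.3,"z": 0,"yaw": 0.05,"claw": 50},{"x": -41.6,"y": 18.4,"z": 0,"yaw": 0.05,"claw": 50},{"x": -40.7,"y": 20.4,"z": 0,"yaw": 0.05,"claw": 50},{"x": -39.6,"y": 22.4,"z": 40,"yaw": 0.05,"claw": 50},{"x": -38.5,"y": 24.4,"z": 40,"yaw": 0.05,"claw": 50},{"x": 0,"y": 0,"z": 50,"yaw": 0,"claw": 50},{"x": 0,"y": 0,"z": 50,"yaw": 0,"claw": 50},{"x": 0,"y": 0,"z": 50,"yaw": 0,"claw": 50},{"x": 0,"y": 0,"z": 0,"yaw": 0,"claw": 50}]'

```text
time: 37.92
eef_pos: [640.9, -114.9, 96.4]
ee_rot: [-179.3, -0.1, 78.9]
contact_force: [-0.2, 0.3, -0.2]
width: 42.2
grasp_force: 0.0
```

```bash
python3 -c "
from near import *
near((645,-116),79.1,3)"
```

```text
37.925 [ 640.91274633 -114.86509025   96.35165195] [-1.79277953e+02 -6.67299284e-02  7.89047138e+01]
[291. 217.] c [ 648.5 -116.1] size 66 26 az 78.6 z 25.9 [153. 166. 172.]
[ 21. 278.] c [ 469.3 -123.4] size 61 31 az 73.3 z 26.5 [138. 150. 155.]
[305. 339.] c [ 644.5 -203.5] size 54 28 az -20.7 z 25.9 [146. 159. 163.]
[421. 413.] c [ 715.9 -285.5] size 18 10 az 63.0 z 19.0 [128.  126.5 125. ]
using [ 648.50628662 -116.06860352]
x 0.2 y 1.6 z 31.9 yaw -0.001
x 0.2 y 1.6 z 31.9 yaw -0.001
x 0.2 y 1.6 z 31.9 yaw -0.001
```

carry_out --moves '[{"x": 0,"y": 1.5,"z": 35,"yaw": 0,"claw": 50},{"x": 0,"y": 1.5,"z": 35,"yaw": 0,"claw": 50},{"x": 0,"y": 0,"z": 26,"yaw": 0,"claw": 50},{"x": 0,"y": 0,"z": 0,"yaw": 0,"claw": 50},{"x": 0,"y": 0,"z": 0,"yaw": 0,"claw": 0},{"x": 0,"y": 0,"z": 0,"yaw": 0,"claw": 0},{"x": 0,"y": 0,"z": 0,"yaw": 0,"claw": 0},{"x": 0,"y": 0,"z": 0,"yaw": 0,"claw": 0},{"x": 0,"y": 0,"z": -45,"yaw": 0,"claw": 0},{"x": 0,"y": 0,"z": -50,"yaw": 0,"claw": 0},{"x": 0,"y": 0,"z": -50,"yaw": 0,"claw": 0},{"x": 0,"y": 0,"z": -50,"yaw": 0,"claw": 0}]' --squeeze 60

```text
time: 39.48
eef_pos: [648.1, -116.6, 203.5]
ee_rot: [179.9, 0.0, 78.9]
contact_force: [0.7, 0.0, -0.9]
width: 24.4
grasp_force: 61.7
```

```bash
python3 - <<'E'
from h import *
s,e,R=pose();print(s['time'],e,s['width'],s['grasp_force'],s['ee_rot'])
plan(wpt([16,42.5,174]),101.8,9)
E
```

```text
39.475 [ 648.10144422 -116.56161406  203.47446993] 24.35713475209472 61.68036103248596 [1.79914992e+02 6.16078557e-03 7.89155892e+01]
x 34.2 y -22.4 z -13.4 yaw -0.044
x 35.1 y -20.9 z -13.4 yaw -0.044
x 36.0 y -19.3 z -13.4 yaw -0.044
x 36.8 y -17.7 z -13.4 yaw -0.044
x 37.6 y -16.0 z -13.4 yaw -0.044
x 38.3 y -14.4 z -13.4 yaw -0.044
x 38.9 y -12.6 z -13.4 yaw -0.044
x 39.4 y -10.9 z -13.4 yaw -0.044
x 39.8 y -9.2 z -13.4 yaw -0.044
```

carry_out --moves '[{"x": 34.2,"y": -22.4,"z": -42,"yaw": -0.044,"claw": 0},{"x": 35.1,"y": -20.9,"z": -42,"yaw": -0.044,"claw": 0},{"x": 36,"y": -19.3,"z": -37,"yaw": -0.044,"claw": 0},{"x": 36.8,"y": -17.7,"z": 0,"yaw": -0.044,"claw": 0},{"x": 37.6,"y": -16,"z": 0,"yaw": -0.044,"claw": 0},{"x": 38.3,"y": -14.4,"z": 0,"yaw": -0.044,"claw": 0},{"x": 38.9,"y": -12.6,"z": 0,"yaw": -0.044,"claw": 0},{"x": 39.4,"y": -10.9,"z": 0,"yaw": -0.044,"claw": 0},{"x": 39.8,"y": -9.2,"z": 0,"yaw": -0.044,"claw": 0},{"x": 0,"y": 0,"z": 0,"yaw": 0,"claw": 0},{"x": 0,"y": 0,"z": 0,"yaw": 0,"claw": 0}]'

```text
time: 40.85
eef_pos: [509.8, 223.8, 322.5]
ee_rot: [179.9, 0.0, 101.6]
contact_force: [0.4, -0.5, -1.4]
width: 24.3
grasp_force: 61.7
```

```bash
python3 held.py
```

```text
40.9 [510.03886457 223.4407235  322.32872335] 24.663910485415517 61.68687343597412 [1.79949336e+02 4.33739939e-02 1.01559680e+02] to drop [  0.7 -15.4  90.3]
held in tool: x [-29.19322606  34.27489256] y [-13.96564847  13.41825918] z [-29.18218147 -13.77664697 -12.58661613] 13251
```

carry_out --moves '[{"x": -2,"y": -3,"z": 40,"yaw": 0,"claw": 0},{"x": 0,"y": 0,"z": 35,"yaw": 0,"claw": 0},{"x": 0,"y": 0,"z": 15,"yaw": 0,"claw": 0},{"x": 0,"y": 0,"z": 0,"yaw": 0,"claw": 0},{"x": 0,"y": 0,"z": 0,"yaw": 0,"claw": 50},{"x": 0,"y": 0,"z": 0,"yaw": 0,"claw": 50},{"x": 0,"y": 0,"z": 0,"yaw": 0,"claw": 50},{"x": 0,"y": 0,"z": -50,"yaw": 0,"claw": 50},{"x": 0,"y": 0,"z": -50,"yaw": 0,"claw": 50},{"x": 0,"y": 0,"z": 0,"yaw": 0,"claw": 50},{"x": 0,"y": 0,"z": 0,"yaw": 0,"claw": 50}]'

```text
time: 42.28
eef_pos: [507.0, 221.6, 331.9]
ee_rot: [180.0, 0.0, 101.6]
contact_force: [0.5, 0.7, -0.7]
width: 42.9
grasp_force: 0.0
```

```bash
python3 - <<'E'
from chk import *
inside();field()
s,e,R=pose();print(s['time'],e,s['width'],s['ee_rot'])
plan([647,-205,200],159.8,9)
E
```

```text
inside z hist -80..60 step10 [2132  560  923 1732  169  231    2 2019    0    0    0    0    0 1127]
flat tilt [ 1.12837393 -6.83695983] [ 0.10095689 96.71197489 77.98782445]
field [[np.float64(542.0), np.float64(33.0)], [np.float64(455.0), np.float64(-120.0)], [np.float64(650.0), np.float64(-206.0)]]
42.375 [506.51648907 221.42218398 330.59558092] 42.55394935024017 [-1.79851849e+02  1.55930346e-02  1.01606574e+02]
x -49.6 y 5.8 z 14.5 yaw -0.113
x -49.9 y 0.1 z 14.5 yaw -0.113
x -49.6 y -5.5 z 14.5 yaw -0.113
x -48.7 y -11.0 z 14.5 yaw -0.113
x -47.1 y -16.4 z 14.5 yaw -0.113
x -44.9 y -21.6 z 14.5 yaw -0.113
x -42.2 y -26.6 z 14.5 yaw -0.113
x -39.0 y -31.1 z 14.5 yaw -0.113
x -35.2 y -35.3 z 14.5 yaw -0.113
```

carry_out --moves '[{"x": -49.6,"y": 5.8,"z": 0,"yaw": -0.113,"claw": 50},{"x": -49.9,"y": 0.1,"z": 0,"yaw": -0.113,"claw": 50},{"x": -49.6,"y": -5.5,"z": 0,"yaw": -0.113,"claw": 50},{"x": -48.7,"y": -11,"z": 0,"yaw": -0.113,"claw": 50},{"x": -47.1,"y": -16.4,"z": 0,"yaw": -0.113,"claw": 50},{"x": -44.9,"y": -21.6,"z": 0,"yaw": -0.113,"claw": 50},{"x": -42.2,"y": -26.6,"z": 40,"yaw": -0.113,"claw": 50},{"x": -39,"y": -31.1,"z": 40,"yaw": -0.113,"claw": 50},{"x": -35.2,"y": -35.3,"z": 40,"yaw": -0.113,"claw": 50},{"x": 0,"y": 0,"z": 55,"yaw": 0,"claw": 50},{"x": 0,"y": 0,"z": 55,"yaw": 0,"claw": 50},{"x": 0,"y": 0,"z": 0,"yaw": 0,"claw": 50}]'

```text
time: 43.88
eef_pos: [642.4, -199.9, 98.3]
ee_rot: [180.0, -0.8, 159.9]
contact_force: [-0.5, -0.5, 0.3]
width: 42.6
grasp_force: 0.0
```

```bash
python3 -c "
from near import *
near((647,-205),159.8,3)"
```

```text
43.875 [ 642.40481713 -199.90103472   98.26670525] [179.95670075  -0.80409424 159.85017117]
[277. 228.] c [ 650.2 -205.9] size 66 26 az -20.6 z 26.4 [153. 166. 172.]
[164. 293.] c [ 668.2 -295. ] size 28 14 az -21.4 z 19.3 [142. 144. 151.]
using [ 650.20874023 -205.87588501]
x -2.1 y -1.0 z 32.7 yaw 0.000
x -2.1 y -1.0 z 32.7 yaw 0.000
x -2.1 y -1.0 z 32.7 yaw 0.000
```

carry_out --moves '[{"x": -2,"y": -1,"z": 35,"yaw": 0,"claw": 50},{"x": -2,"y": -1,"z": 35,"yaw": 0,"claw": 50},{"x": -2,"y": 0,"z": 27,"yaw": 0,"claw": 50},{"x": 0,"y": 0,"z": 0,"yaw": 0,"claw": 50},{"x": 0,"y": 0,"z": 0,"yaw": 0,"claw": 0},{"x": 0,"y": 0,"z": 0,"yaw": 0,"claw": 0},{"x": 0,"y": 0,"z": 0,"yaw": 0,"claw": 0},{"x": 0,"y": 0,"z": 0,"yaw": 0,"claw": 0},{"x": 0,"y": 0,"z": -45,"yaw": 0,"claw": 0},{"x": 0,"y": 0,"z": -50,"yaw": 0,"claw": 0},{"x": 0,"y": 0,"z": -50,"yaw": 0,"claw": 0},{"x": 0,"y": 0,"z": -50,"yaw": 0,"claw": 0}]' --squeeze 60

```text
time: 45.42
eef_pos: [651.8, -205.4, 205.4]
ee_rot: [-180.0, 0.1, 159.9]
contact_force: [0.7, -1.0, -1.5]
width: 24.2
grasp_force: 61.0
```

```bash
python3 - <<'E'
from h import *
s,e,R=pose();print(s['time'],e,s['width'],s['grasp_force'],s['ee_rot'])
plan(wpt([-12,42.5,174]),101.8,9)
E
```

```text
45.425 [ 651.79163036 -205.42289299  205.36638242] 24.18620040240839 61.019604206085205 [-1.79994875e+02  9.11081515e-02  1.59875450e+02]
x 33.9 y 37.7 z -13.2 yaw 0.113
x 38.0 y 33.6 z -13.2 yaw 0.113
x 41.5 y 29.2 z -13.2 yaw 0.113
x 44.5 y 24.3 z -13.2 yaw 0.113
x 47.0 y 19.2 z -13.2 yaw 0.113
x 48.8 y 13.8 z -13.2 yaw 0.113
x 50.1 y 8.2 z -13.2 yaw 0.113
x 50.7 y 2.5 z -13.2 yaw 0.113
x 50.6 y -3.2 z -13.2 yaw 0.113
```

carry_out --moves '[{"x": 33.9,"y": 37.7,"z": -42,"yaw": 0.113,"claw": 0},{"x": 38,"y": 33.6,"z": -42,"yaw": 0.113,"claw": 0},{"x": 41.5,"y": 29.2,"z": -35,"yaw": 0.113,"claw": 0},{"x": 44.5,"y": 24.3,"z": 0,"yaw": 0.113,"claw": 0},{"x": 47,"y": 19.2,"z": 0,"yaw": 0.113,"claw": 0},{"x": 48.8,"y": 13.8,"z": 0,"yaw": 0.113,"claw": 0},{"x": 50.1,"y": 8.2,"z": 0,"yaw": 0.113,"claw": 0},{"x": 50.7,"y": 2.5,"z": 0,"yaw": 0.113,"claw": 0},{"x": 50.6,"y": -3.2,"z": 0,"yaw": 0.113,"claw": 0},{"x": 0,"y": 0,"z": 0,"yaw": 0,"claw": 0},{"x": 0,"y": 0,"z": 0,"yaw": 0,"claw": 0}]'

```text
time: 46.8
eef_pos: [484.4, 213.4, 318.0]
ee_rot: [179.9, 0.1, 101.7]
contact_force: [-0.2, 0.2, -0.1]
width: 24.3
grasp_force: 61.0
```

```bash
python3 held.py
```

```text
46.85 [484.68019654 212.98019648 317.8133925 ] 24.37558277854031 61.02316617965698 [1.79944217e+02 4.65540025e-02 1.01602764e+02] to drop [ 5.9 11.6 85.8]
held in tool: x [-23.66195245  39.86416414] y [-13.91558464  13.41915463] z [-29.29748577 -11.80805837 -10.70775457] 13212
```

carry_out --moves '[{"x": -2,"y": 0,"z": 40,"yaw": 0,"claw": 0},{"x": 0,"y": 0,"z": 35,"yaw": 0,"claw": 0},{"x": 0,"y": 0,"z": 11,"yaw": 0,"claw": 0},{"x": 0,"y": 0,"z": 0,"yaw": 0,"claw": 0},{"x": 0,"y": 0,"z": 0,"yaw": 0,"claw": 50},{"x": 0,"y": 0,"z": 0,"yaw": 0,"claw": 50},{"x": 0,"y": 0,"z": 0,"yaw": 0,"claw": 50},{"x": 0,"y": 0,"z": -50,"yaw": 0,"claw": 50},{"x": 0,"y": 0,"z": -50,"yaw": 0,"claw": 50},{"x": 0,"y": 0,"z": 0,"yaw": 0,"claw": 50},{"x": 0,"y": 0,"z": 0,"yaw": 0,"claw": 50}]'

```text
time: 48.22
eef_pos: [484.6, 211.8, 331.2]
ee_rot: [180.0, 0.0, 101.6]
contact_force: [-0.1, 0.1, 0.9]
width: 42.4
grasp_force: 0.0
```

```bash
python3 - <<'E'
from chk import *
inside();field()
im,D=shot('wrist','w8.png')
s,e,R=pose();print(s['time'],e,s['width'],s['ee_rot'])
plan(wpt([-42,-44,190]),10,9)
E
```

```text
inside z hist -80..60 step10 [ 596  143 1004 2841  980 2650    0    0    0    0    0    0    0 1157]
flat tilt [ 1.23463388 -6.41794437] [-2.89950967e-02  9.67631849e+01  7.79387358e+01]
field [[np.float64(543.0), np.float64(34.0)], [np.float64(455.0), np.float64(-120.0)]]
48.375 [484.15718428 211.58206369 329.94811936] 42.7083619255235 [-1.79840727e+02  1.48590335e-02  1.01604178e+02]
x -8.8 y -3.4 z -1.1 yaw 0.178
x -9.3 y -1.8 z -1.1 yaw 0.178
x -9.5 y -0.1 z -1.1 yaw 0.178
x -9.4 y 1.5 z -1.1 yaw 0.178
x -8.9 y 3.2 z -1.1 yaw 0.178
x -8.2 y 4.7 z -1.1 yaw 0.178
x -7.3 y 6.1 z -1.1 yaw 0.178
x -6.1 y 7.3 z -1.1 yaw 0.178
x -4.7 y 8.2 z -1.1 yaw 0.178
```

View pics/w8.png

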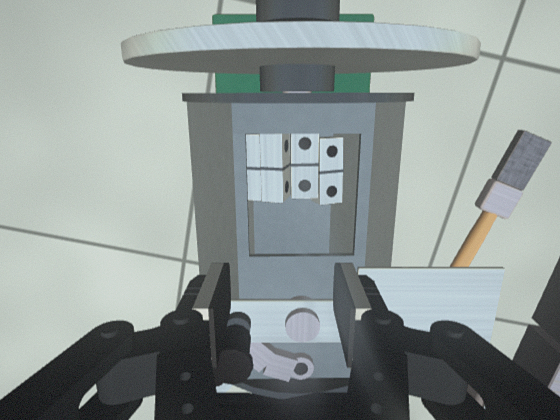

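The wrist picture shows the blocks lying inside the barrel at (250-345, 135-205) and the port clear. The scene check finds only the collar left in the block area.

carry_out --moves '[{"x": -8.8,"y": -3.4,"z": -1,"yaw": 0.178,"claw": 60},{"x": -9.3,"y": -1.8,"z": -1,"yaw": 0.178,"claw": 60},{"x": -9.5,"y": -0.1,"z": -1,"yaw": 0.178,"claw": 60},{"x": -9.4,"y": 1.5,"z": -1,"yaw": 0.178,"claw": 60},{"x": -8.9,"y": 3.2,"z": -1,"yaw": 0.178,"claw": 60},{"x": -8.2,"y": 4.7,"z": -1,"yaw": 0.178,"claw": 60},{"x": -7.3,"y": 6.1,"z": -1,"yaw": 0.178,"claw": 60},{"x": -6.1,"y": 7.3,"z": -1,"yaw": 0.178,"claw": 60},{"x": -4.7,"y": 8.2,"z": -1,"yaw": 0.178,"claw": 60},{"x": 0,"y": 0,"z": 0,"yaw": 0,"claw": 60},{"x": 0,"y": 0,"z": 0,"yaw": 0,"claw": 60}]'

```text
time: 49.75
eef_pos: [470.4, 127.9, 339.8]
ee_rot: [-180.0, 0.1, 10.0]
contact_force: [-0.2, -0.2, 0.4]
width: 51.3
grasp_force: 0.0
```

```bash
python3 - <<'E'
from kn import *
s,e,R=pose();print(s['time'],stand(e),s['ee_rot'],s['width'])
im,D,S=kn(128)
print(go(wpt([-41.7,-43.7,101.5])))
E
```

```text
49.75 [-41.41356456 -43.72505649 189.76374352] [-1.79980514e+02  5.77786478e-02  9.95367077e+00] 51.26932266850651
knob 1539 [-40.54914745 -43.58982338 138.42128749] ((-41.21282196044922, -43.50027084350586), 12.633820533752441)
[-0.3  0.1 88.4]
```

carry_out --moves '[{"x": 0,"y": 0,"z": 30,"yaw": 0,"claw": 60},{"x": 0,"y": 0,"z": 30,"yaw": 0,"claw": 60},{"x": 0,"y": 0,"z": 27,"yaw": 0,"claw": 60},{"x": 0,"y": 0,"z": 0,"yaw": 0,"claw": 60},{"x": 0,"y": 0,"z": 0,"yaw": 0,"claw": 0},{"x": 0,"y": 0,"z": 0,"yaw": 0,"claw": 0},{"x": 0,"y": 0,"z": 0,"yaw": 0,"claw": 0},{"x": 0,"y": 0,"z": 0,"yaw": 0,"claw": 0},{"x": 0,"y": 0,"z": -4,"yaw": 0,"claw": 0},{"x": 0,"y": 0,"z": -4,"yaw": 0,"claw": 0},{"x": 0,"y": 0,"z": -4.5,"yaw": 0,"claw": 0},{"x": 0,"y": 0,"z": 0,"yaw": 0,"claw": 0}]' --squeeze 60

```text
time: 51.3
eef_pos: [470.7, 127.8, 265.7]
ee_rot: [-180.0, 0.0, 9.8]
contact_force: [2.5, 1.3, -6.4]
width: 23.2
grasp_force: 58.9
```

```bash
python3 - <<'E'
from h import *
s,e,R=pose();print(s['time'],stand(e),s['ee_rot'],s['width'],s['contact_force'],s['wrist_torque'])
E
```

```text
51.3 [-41.17180051 -43.86435676 115.67414053] [-1.79986021e+02  5.44268039e-03  9.81485821e+00] 23.204455595317462 [ 2.48804975  1.29390687 -6.40442134] [ 0.26255836 -0.51732614  0.02098279]
```

carry_out --moves '[{"x": 0.7,"y": 7.8,"z": 0,"yaw": -0.1745,"claw": 0},{"x": 0.7,"y": 7.8,"z": 0,"yaw": -0.1745,"claw": 0},{"x": 0.7,"y": 7.8,"z": 0,"yaw": -0.1745,"claw": 0},{"x": 0.7,"y": 7.8,"z": 0.1,"yaw": -0.1745,"claw": 0},{"x": 0.7,"y": 7.8,"z": 0.1,"yaw": -0.1745,"claw": 0},{"x": 0.7,"y": 7.8,"z": 0.1,"yaw": -0.1745,"claw": 0},{"x": 0.7,"y": 7.8,"z": 0.1,"yaw": -0.1745,"claw": 0},{"x": 0.7,"y": 7.8,"z": 0.1,"yaw": -0.1745,"claw": 0},{"x": 0.7,"y": 7.8,"z": 0.1,"yaw": -0.1745,"claw": 0},{"x": 0,"y": 1,"z": 0,"yaw": -0.03,"claw": 0},{"x": 0,"y": 0,"z": 0,"yaw": 0,"claw": 0}]'

```text
time: 52.68
eef_pos: [522.1, 92.8, 264.3]
ee_rot: [-179.8, -0.2, 101.5]
contact_force: [-0.3, 5.3, -6.4]
width: 23.5
grasp_force: 59.0
```

```bash
python3 - <<'E'
from h import *
from plate import plate
s,e,R=pose();print(s['time'],stand(e),s['ee_rot'],s['width'],s['contact_force'],s['wrist_torque'])
im,D=shot('wrist','w9.png')
plate('wrist')
P=cloud('wrist',D);S=(P-A0)@np.stack([XP,YP,[0,0,1]]).T
k=(S[...,2]>87)&(S[...,2]<98)&(abs(S[...,0])<60)&(S[...,1]>10)&(S[...,1]<90)
if k.sum()>100: print(cv2.minAreaRect(S[k][:,:2].astype(np.float32)))
E
```

```text
52.675 [  2.05020714 -88.59156136 114.28972669] [-179.80856779   -0.20335832  101.50744511] 23.50828815350602 [-0.30565423  5.30812229 -6.42506277] [ 0.75174553 -0.05235878 -0.05347458]
wrist tilt deg x,y [0.33119648 0.0269082 ] centre [-1.04983685e-02 -4.84576241e-01  9.15030336e+01] 20193 height 91.50120651843305
((0.01922607421875, 15.957454681396484), (84.1039810180664, 11.905570983886719), 0.0018832756904885173)
```

View pics/w9.png

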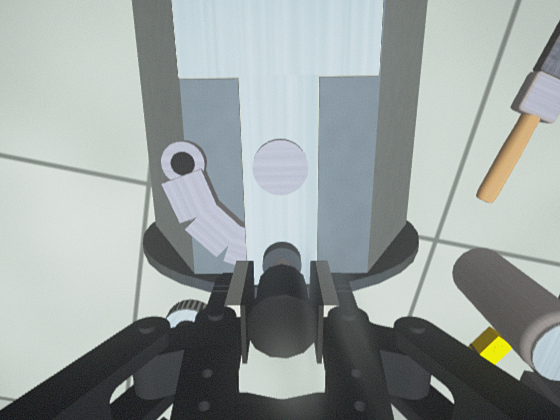

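The wrist picture shows the cover straight over the port and the tail over its first hole. The measured cover angle is about 0 and the tilt is 0.3°.

carry_out --moves '[{"x": 0,"y": 0,"z": 3,"yaw": 0,"claw": 0},{"x": 0,"y": 0,"z": 0,"yaw": 0,"claw": 45},{"x": 0,"y": 0,"z": 0,"yaw": 0,"claw": 45},{"x": 0,"y": 0,"z": 0,"yaw": 0,"claw": 45},{"x": 0,"y": 0,"z": -40,"yaw": 0,"claw": 45},{"x": 0,"y": 0,"z": -40,"yaw": 0,"claw": 45},{"x": 0,"y": 0,"z": 0,"yaw": 0,"claw": 45},{"x": 0,"y": 0,"z": 0,"yaw": 0,"claw": 45}]'

```text
time: 53.78
eef_pos: [523.2, 91.1, 341.9]
ee_rot: [-180.0, 0.0, 101.5]
contact_force: [-0.1, 0.3, 0.0]
width: 38.5
grasp_force: 0.0
```

```bash
python3 - <<'E'
from kn import *
from plate import plate
from chk import field
s,e,R=pose();print(s['time'],stand(e),s['contact_force'])
kn(128,'w10.png');plate('wrist');field()
E
```

```text
53.775 [  2.78000769 -90.43875757 191.90034891] [-0.14230189  0.25062621  0.04326102]
knob 1557 [  1.05367675 -88.21175678 136.62423912] ((1.177026391029358, -88.90901947021484), 12.885493278503418)
wrist tilt deg x,y [ 0.39559229 -0.00445176] centre [-4.38166679e-02  7.35963952e+00  9.12185819e+01] 12847 height 91.2155330397217
field [[np.float64(542.0), np.float64(34.0)], [np.float64(455.0), np.float64(-121.0)]]
```

The knob cap is at 136.6 mm, so the pin is fully down. The cover is closed, the port is on top and the gripper is clear, so I'm handing in.

```bash
python3 -c "
from h import *
print(env.close_job())"
```

```text
the job is handed in; nothing more can be done
None
```

The job is handed in: all five clamp blocks are in the barrel, the cover is back over the port with the pin down, the port is on top to within about 0.4°, and the arm touched none of the other bench things (the hand-in returned no verdict).

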